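# Set the casting frame's gap with a feeler

## Task

Set the gap of the casting frame with the middle one of the three feelers (two pips on its handle). Push the stick of wood on the frame's bed out of the feeler's way, slide the feeler's blade well into the open gap from its mouth, then push the sliding jaw up until the blade just drags between jaw and sprung plate, with the plate pushed back by about 3 mm and never hard up. Draw the feeler straight out without shifting the jaw, stand it back on its board and let go; leave the other feelers and everything else on the bench where they are.

Things in the scene. Friction and masses are not known exactly. Their poses are not given: they have to be found in the camera images.
- frame: steel casting frame fixed to the bench. Origin at table height at the gap's mouth, in the plane of the unpressed sprung plate's face. x runs along the gap from the mouth inwards, y from the plate across the gap to the jaw. Its bed, 10 mm thick, spans x -140 to 95, y -65 to 105 mm; the apron before the mouth (x below 0) is flat. Plate and jaw span x 0 to 90.
- plate_face (a point): mouth end of the sprung plate's face at bed height (frame y = 0 when free). The plate is 90 long (x) x 14 thick x 45 mm high above the bed; the spring housing behind it (frame y -55 to -33 mm) is 50 mm above the bed.
- bridge (a point): middle of the top of the fixed bridge over the gap's mouth, a bar 16 (x 1 to 17 in the frame) x 105 mm (y -55 to 50) whose underside is 59 mm and top 69 mm above the bed. Because of it the blade must be slid in along x; beyond it the gap is open above.
- mouth (a point): point at the frame's origin but on the bed's upper face (10 mm above the table); axes as the frame's. The gap's width is the y of jaw_face seen from here.
- lane (a point): point on the bed's upper face, 70 mm before the mouth (x -70, y +8 in the frame): the middle of the lane where the feeler lies as it slides in
- plate (a joint): sprung plate, in m: 0 when free, grows as it is pushed back (towards the frame's -y), stop at 0.010. Spring of 1 N per mm; it returns when released. While the blade is nipped this reading tells the drag: 0.003 is right, 0.0005 is barely touching, above 0.005 too tight.
- jaw (a joint): sliding jaw, in m: 0 fully open (gap 36 mm), grows as it is pushed towards the plate (frame's -y); gap width = 0.036 - value. Takes about 9 N to move, and stays where it is left.
- jaw_face (a point): mouth end of the jaw's face, at bed height. The jaw is 20 mm thick (y 0 to 20 from here), 90 mm long (x 0 to 90), its top 45.5 mm above the bed.
- jaw_tab (a point): centre of the upright wooden tab on top of the jaw, 40 long (x) x 14 thick (y) x 42 mm high, from 45 to 86 mm above the bed; can be pushed or pinched from above. This point is 66.5 mm above the bed and 12 mm behind the jaw's face.
- board: plywood board fixed to the bench, 200 (x) x 215 (y) x 8 mm thick, on which the three feelers stand side by side, 65 mm apart; origin at the centre of its underside
- feeler_mid: loose feeler standing upright: black handle 50 (x) x 24 (y) x 40 mm high; steel blade on edge, 1.5 to 31.5 mm above the underside, along +x from the middle of the handle's front. Origin: centre of the handle's underside. This is the one to use: blade 8 mm thick, 75 mm long (tip 100 mm from the origin), two steel pips on the handle's top. 0.16 kg.
- feeler_mid_tip (a point): lower end of the blade tip of feeler_mid, on its middle plane, at the height of the handle's underside; axes as the feeler's
- feeler_thin: loose feeler standing upright: black handle 50 (x) x 24 (y) x 40 mm high; steel blade on edge, 1.5 to 31.5 mm above the underside, along +x from the middle of the handle's front. Origin: centre of the handle's underside. Blade 5 mm thick, 58 mm long, one pip. Not to be used.
- feeler_thick: loose feeler standing upright: black handle 50 (x) x 24 (y) x 40 mm high; steel blade on edge, 1.5 to 31.5 mm above the underside, along +x from the middle of the handle's front. Origin: centre of the handle's underside. Blade 12 mm thick, 92 mm long, three pips. Not to be used.
- stick: loose stick of brown wood, 80 (x) x 28 (y) x 22 mm high, 0.04 kg, lying on the apron of the frame's bed; origin at the centre of its underside
- jar_a: white plastic paint jar with a screw lid, 62 mm across, 74 mm high, a colour dab on the lid, loose; origin at the centre of its underside. Stands beyond the inner end of the frame.
- jar_b: white plastic paint jar with a screw lid, 62 mm across, 74 mm high, a colour dab on the lid, loose; origin at the centre of its underside. Stands beside the frame's spring housing.
- jar_c: white plastic paint jar with a screw lid, 62 mm across, 74 mm high, a colour dab on the lid, loose; origin at the centre of its underside. Stands between frame and board, at the back.
- bottle: blue bottle, 52 mm across, 150 mm high, loose; beyond the board; origin at the centre of its underside
- brush: block brush lying flat, wooden back 140 (x) x 28 x 26 mm high, bristles to +y up to 61 mm; loose, off to one side; origin under the middle of the wooden back
- cup: clear plastic cup, 90 mm across, 100 mm high, loose, to one side; origin at the centre of its underside
There are look-alikes about, which are no part of the job. Leave any yellow look-alike of the feeler_mid alone.

How it is judged:
By the outcome, as a careful person would: the job done as asked, in the order asked, and still so for the second after the job is handed in, with the robot touching nothing.
It also fails if it takes over 72 s, if anything falls off the work surface, if the arm or the gripper's body presses on something with over 40 N, if the wrist force passes 120 N, or if a joint passes its speed limit or range.

## Robot

A 6-joint arm with a two-finger parallel gripper is mounted at the origin on the work surface. World frame = base frame: x ahead of the robot, y to its left, z up, the work surface at z = 0. Lengths are in m, angles in rad, forces in N, time in s.
With the tool pointing down it reaches from about 0.3 to 0.875 m from the base axis. Payload 6.4 kg.
Tool frame: the origin (TCP) lies midway between the tips of the shut fingers; the grasp point (between the pads) lies 19 mm behind it (ctrl.pinch_z is the distance from the TCP to the grasp point, in m); z points along the fingers, y is the line along which they close (so a half turn about z gives the same grasp; the last joint's range is limited). The gripper opens to 85 mm and grips with 20 to 120 N. Pads are 22 mm wide; open, the fingers measure 114 mm over their backs; the gripper's body (76 mm by 85 mm) begins 54 mm behind the grasp point. The pads swing forward as they close: fully open they stand 13 mm farther back than shut.
Start: joints at [0.909, 0.181, 1.607, -0, 1.354, -0.206], TCP at [0.253, 0.516, 0.231] pointing down, gripper open.
Joint ranges: [-2.99, 2.99], [-0.89, 2.07], [0.3, 2.58], [-1.14, 4.28], [0, 2.63], [-3.12, 3.12]. Speed limits (rad/s): [2.57, 2.57, 3.01, 3.14, 3.14, 3.14].

## Interface

Orientations are given as a unit quaternion [w, x, y, z].
In Python, from bench import ctrl gives the robot as it stands.
- The arm moves only by the tool apply_moves, never from a script. Its argument "moves" is a list of rows, each an object with "jaw": the opening, from 0 (shut) to 1 (fully open); "offset": the shift along the tool's x, y, z in mm, a list of three; "rot": the turn, a rotation vector about the tool's x, y, z in degrees, a list of three. In form: [{"jaw": jaw, "offset": [dx, dy, dz], "rot": [ax, ay, az]}, ...]. A call has exactly 5 rows; each row shifts and turns the commanded pose from where the row before left it, along the tool's axes as they then stand; what a row does not reach is not made up. A row lasts 1/8 s, in which the tool goes at most 62.5 mm and 10.7 degrees, less where a joint would pass 70% of its speed; a pose out of reach is approached as far as the arm can. A call is refused whole if a number of a shift passes 62.5 or a number of a turn 10.7, either way. A call with a gripper value outside its range is refused whole. The fingers move at their own pace and stop on an object; the grip force is fixed at half the most. Time passes only in rows, so rows that do not move let the fingers close, or fill a call up. It gives the time, the measured TCP pose, the force, the opening and the grip force at its end, in the units of the state.
- ctrl.get_obs(): the state, without advancing time (a new reading comes with each control period).
- ctrl.camera(name): name is "side" or "top"; returns (picture, depth): 420x560x3 uint8, red, green, blue; 420x560 float32, m along the optical axis (not along the pixel's ray), 0 where there is no reading.
- ctrl.camera_params(name): a dict with "K" (3x3 intrinsics, pixels), "cam_to_world" (4x4, takes a point from camera to world coordinates). Camera axes: x right, y down, z forward; pixel columns grow to the right and rows downward; lengths in m; the calibration is good to about 2 mm. A picture is of the moment at which its call begins. camera_params takes no time and is no camera call.
- ctrl.hand_in(): hands the job in; it is judged then, once.
Trained networks look in the newest picture that a camera, given by its name, has taken for a name from the list of things; names that differ only in an ending like _2 or _b are one class to them, and where a whole thing is asked for, a point or a joint stands for the part that bears it (a point fixed in the world has none). Each returns a list of dicts, best first, with "score" (0 to 1); they miss things now and then, are a little off and sometimes report something else, mostly with a low value. They report only what shows in the picture. A call takes as long as a camera call. They do not tell look-alikes from the thing itself.
- ctrl.outline_of(camera, target): "region" (420x560 bool, what is visible of it) and "position" ([column, row] in pixels, amid what is visible of it).
The state is a dict: "time_s": time; "q": joint angles; "dq": joint speeds; "joint_efforts": joint torques, N m; "eef_pos": TCP position; "eef_rot": TCP orientation; "wrist_force": force on the tool from outside, world axes, zero at the start; "torque": the same for the moment, N m; "opening": opening from 0.0 (shut) to 1.0 (fully open); "grasp_force": force on a finger pad.
Only numpy, scipy, OpenCV 4.12 (cv2) and the standard library are available. Lean on these libraries where they do the work, as an engineer would, in place of code of your own. Each camera call takes 0.05 s, during which the arm holds its last target. There are 200 camera calls.

## Working session

There is one attempt and no reset: what is moved stays moved. The work goes in short steps, Python scripts to look and compute and a tool call to move; the robot and the scene stay as the last step left them, time stands still between calls to the robot, and variables do not carry over. Pictures are saved under pics/ and viewed, at most 10 in all, crops included, and the job is handed in when it is done.

Besides the shell and the picture viewer there is one more tool, called after "Call:" as name([rows], argument=value, ...), one row to a line, values as JSON. apply_moves: Moves the arm, as the interface text tells. Its arguments: {"type":"object","properties":{"moves":{"type":"array"}},"required":["moves"]}

```bash
ls; mkdir -p pics
python3 - <<'E'
from bench import ctrl
import cv2,numpy as np
for n in("top","side"):
    p,d=ctrl.camera(n); cv2.imwrite(f"pics/{n}0.png",p[:,:,::-1]); np.savez(f"{n}0.npz",p=p,d=d)
    c=ctrl.camera_params(n); print(n,np.round(c["K"],1).tolist(),np.round(c["cam_to_world"],3).tolist())
o=ctrl.get_obs(); print(o)
E
```

```text
pics
top [[532.9, 0.0, 280.3], [0.0, 532.9, 206.1], [0.0, 0.0, 1.0]] [[0.015, -0.998, 0.057, 0.48], [-1.0, -0.015, 0.001, 0.017], [-0.0, -0.057, -0.998, 1.509], [0.0, 0.0, 0.0, 1.0]]
side [[415.2, 0.0, 280.3], [0.0, 415.2, 211.3], [0.0, 0.0, 1.0]] [[0.812, -0.349, 0.467, -0.048], [-0.583, -0.477, 0.658, -0.831], [-0.007, -0.807, -0.591, 0.799], [0.0, 0.0, 0.0, 1.0]]
{'time_s': 0.1, 'q': array([ 9.08708031e-01,  1.81498588e-01,  1.60789212e+00,  9.04089548e-06,
        1.35377435e+00, -2.06309162e-01]), 'dq': array([ 7.03916327e-04, -9.23197716e-04, -2.54482746e-03,  4.57374012e-05,
        8.23067382e-04, -4.20333524e-04]), 'joint_efforts': array([ 8.06265089e-04, -4.45877945e+01, -3.52240884e+01, -3.08252402e-04,
        4.08263033e-03, -2.10525894e-05]), 'eef_pos': array([0.2527767 , 0.5159211 , 0.23046401]), 'eef_rot': array([-3.34746309e-04,  2.25923041e-01,  9.74144836e-01, -7.11391355e-04]), 'wrist_force': array([ 1.02016515,  0.45473402, -0.92269295]), 'torque': array([-0.01532156,  0.00300654, -0.01839155]), 'grasp_force': 0.0, 'opening': 1.002553559052105}
```

View pics/top0.png

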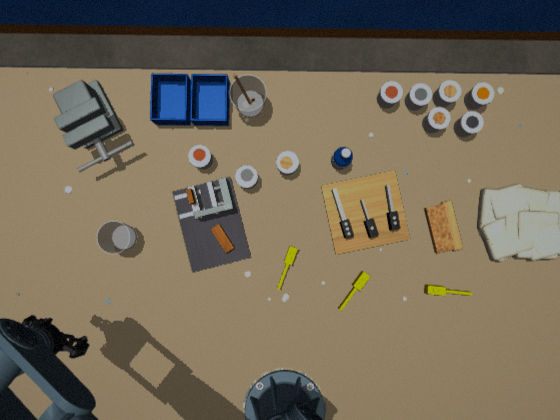

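View pics/side0.png

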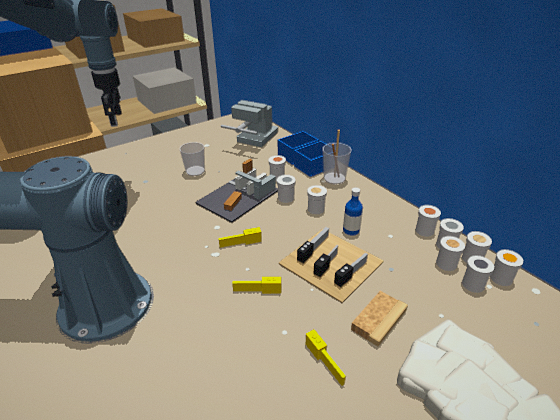

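The top view shows the frame at about (212,225) and the board at about (365,212) with three feelers. The yellow look-alikes lie below. I'll zoom in on both.

Run:
```python
import cv2,numpy as np
p=cv2.imread("pics/top0.png")
a=cv2.resize(p[165:280,165:260],None,fx=5,fy=5,interpolation=cv2.INTER_CUBIC)[:,:400+75]
b=cv2.resize(p[165:260,315:415],None,fx=3.2,fy=3.2,interpolation=cv2.INTER_CUBIC)
c=np.zeros((600,800,3),np.uint8); c[:575,:475]=a; c[:b.shape[0],478:478+320]=b[:,:320]
cv2.imwrite("pics/z0.png",c)
```

```text
(no output)
```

View pics/z0.png

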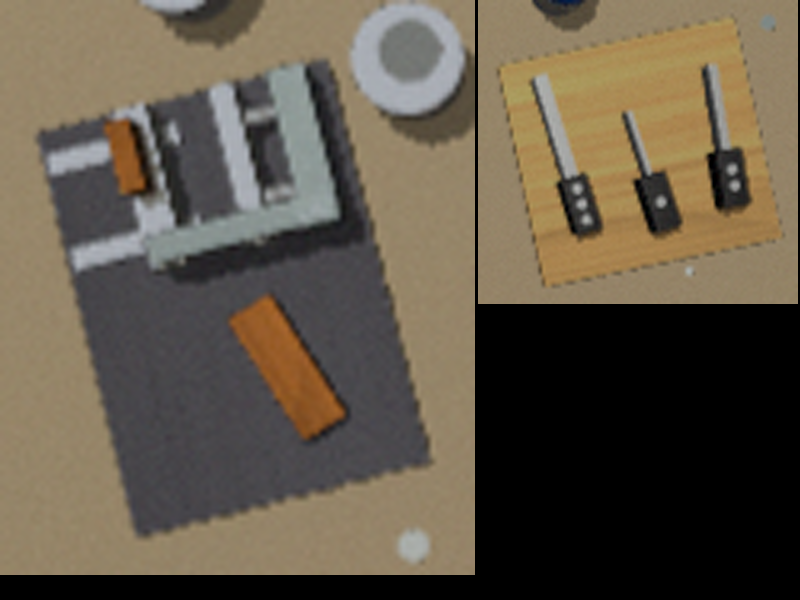

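Right-hand feeler, at about (393,218) in the top view, has two pips, so it is feeler_mid. The stick lies at about (222,238), crossing the lane. The tab is at about (190,196) and the gap opens downwards in the image.

```bash
cat > h.py <<'E'
from bench import ctrl
import cv2,numpy as np
from scipy.optimize import minimize
np.set_printoptions(precision=4,suppress=True)
CP={n:ctrl.camera_params(n) for n in("top","side")}
def proj(n,P):
    c=CP[n]; T=np.linalg.inv(c["cam_to_world"]); q=P@T[:3,:3].T+T[:3,3]; q=q@np.array(c["K"]).T
    return q[:,:2]/q[:,2:]
def ray(n,px,z):
    c=CP[n]; T=np.array(c["cam_to_world"]); d=T[:3,:3]@np.linalg.inv(c["K"])@np.array([px[0],px[1],1.]); o=T[:3,3]
    return o+d*(z-o[2])/d[2]
def box(x0,x1,y0,y1,z0,z1): return np.array([[x,y,z] for x in(x0,x1) for y in(y0,y1) for z in(z0,z1)])/1000.
S=6
def render(n,boxes,p):
    c,s=np.cos(p[2]),np.sin(p[2]); R=np.array([[c,-s,0],[s,c,0],[0,0,1]])
    m=np.zeros((420*S,560*S),np.uint8)
    for b in boxes:
        q=proj(n,b@R.T+[p[0],p[1],p[3]]); q=(q+.5)*S-.5
        cv2.fillConvexPoly(m,cv2.convexHull(np.round(q*16).astype(np.int32)),255,shift=4)
    return cv2.resize(m,(560,420),interpolation=cv2.INTER_AREA)/255.
def fit(boxes,masks,p0,z,w=None):
    """masks: {cam: bool}. returns x,y,yaw and mean soft error"""
    def f(v):
        p=[p0[0]+v[0]/1000,p0[1]+v[1]/1000,p0[2]+v[2]/50,z]
        return sum(np.abs(render(n,boxes,p)-m).sum()/m.sum() for n,m in masks.items())/len(masks)
    r=min((minimize(f,[0,0,a],method="Nelder-Mead",options=dict(initial_simplex=np.array([[0,0,a],[6,0,a],[0,6,a],[0,0,a+5]],float),xatol=.05,fatol=1e-4,maxiter=150)) for a in(0,)),key=lambda r:r.fun)
    v=r.x; return np.array([p0[0]+v[0]/1000,p0[1]+v[1]/1000,p0[2]+v[2]/50]),r.fun
def feeler(L,t): return [box(-25,25,-12,12,0,40),box(25,25+L,-t/2,t/2,1.5,31.5)]
MID=feeler(75,8); STICK=[box(-40,40,-14,14,0,22)]; BOARD=[box(-100,100,-107.5,107.5,0,8)]
def frame(j=0): return [box(-140,95,-65,105,0,10)]
E
python3 - <<'E'
from h import *
ms={}
for n in("top","side"):
    ctrl.camera(n)
    for t in("feeler_mid","stick","frame","board","jaw_tab","bridge","plate","jaw","jar_b"):
        for i,r in enumerate(ctrl.outline_of(n,t)[:5]):
            m=r["region"]; ms[f"{n}-{t}-{i}"]=m
            print(n,t,round(r["score"],2),np.round(r["position"]),m.sum(),cv2.boundingRect(m.astype(np.uint8)))
np.savez("ms.npz",**ms)
E
```

```text
top feeler_mid 0.83 [357. 287.] 357 (338, 272, 32, 39)
top feeler_mid 0.74 [290. 257.] 230 (278, 246, 20, 42)
top feeler_mid 0.64 [394. 215.] 302 (385, 186, 15, 44)
top feeler_mid 0.59 [439. 294.] 257 (424, 285, 47, 11)
top stick 0.62 [221. 238.] 319 (211, 224, 24, 29)
top frame 0.85 [208. 224.] 4768 (172, 178, 77, 93)
top frame 0.72 [192. 200.] 226 (187, 187, 14, 25)
top board 0.97 [361. 205.] 4420 (321, 171, 89, 83)
top jaw_tab 0.63 [194. 201.] 254 (187, 186, 15, 34)
top bridge 0.92 [209. 221.] 4591 (174, 178, 76, 93)
top bridge 0.72 [244. 177.] 412 (235, 166, 23, 23)
top bridge 0.31 [390. 214.] 324 (385, 185, 15, 45)
top plate 0.59 [116. 237.] 1043 (97, 221, 40, 34)
top plate 0.49 [211. 191.] 163 (207, 182, 11, 25)
top plate 0.22 [223. 235.] 290 (212, 225, 21, 27)
top jaw 0.86 [195. 201.] 275 (186, 186, 16, 34)
top jaw 0.48 [211. 220.] 4561 (173, 178, 77, 95)
top jar_b 0.84 [288. 160.] 448 (276, 151, 23, 25)
top jar_b 0.74 [201. 156.] 417 (188, 146, 24, 24)
side feeler_mid 0.9 [261. 286.] 646 (232, 277, 50, 17)
side feeler_mid 0.82 [349. 272.] 466 (334, 254, 34, 33)
side feeler_mid 0.66 [320. 353.] 714 (306, 330, 40, 55)
side feeler_mid 0.61 [245. 235.] 505 (219, 228, 43, 20)
side stick 0.75 [233. 199.] 202 (224, 192, 18, 19)
side frame 0.36 [346. 270.] 452 (334, 254, 34, 32)
side board 0.77 [333. 267.] 3021 (278, 235, 106, 69)
side jaw_tab 0.88 [247. 175.] 333 (235, 159, 23, 31)
side bridge 0.65 [245. 192.] 2324 (196, 159, 82, 64)
side bridge 0.39 [310. 244.] 460 (297, 227, 32, 36)
side plate 0.53 [253. 183.] 121 (246, 174, 20, 21)
side jaw 0.81 [246. 174.] 274 (235, 160, 21, 29)
side jar_b 0.88 [277. 169.] 297 (269, 156, 17, 22)
side jar_b 0.82 [288. 188.] 445 (277, 175, 19, 28)
side jar_b 0.61 [316. 200.] 504 (307, 185, 20, 31)
side jar_b 0.5 [308. 244.] 458 (297, 228, 32, 35)
```

```bash
cat >> h.py <<'E'
def frame(j=0.):
    g=36-j*1000
    return [box(-140,95,-65,105,0,10),box(1,17,-55,50,69,79),box(0,90,-55,-33,10,60),box(0,90,-14,0,10,55),box(0,90,g,g+20,10,55.5),box(25,65,g+5,g+19,55,96)]
E
python3 - <<'E'
from h import *
ms=np.load("ms.npz")
def go(name,boxes,keys,px,z,yaw):
    p0=np.r_[ray("top",px,z)[:2],yaw]
    for k in (*[[a] for a in keys],keys):
        print(name,k,*fit(boxes,{a.split("-")[0]:ms[a].astype(float) for a in k},p0,z))
go("mid",MID,["top-feeler_mid-2","side-feeler_mid-1"],(396,222),.008,.1)
go("stick",STICK,["top-stick-0","side-stick-0"],(222,238),.01,.5)
go("board",BOARD,["top-board-0","side-board-0"],(365,212),0,.2)
go("frame",frame(),["top-frame-0","side-bridge-0"],(209,215),0,.24)
d=np.load("top0.npz")["d"]
c=CP["top"];T=np.array(c["cam_to_world"])
for px in((222,238),(240,255),(395,223),(394,195),(230,250),(211,195),(190,196),(205,250),(338,210)):
    u=np.linalg.inv(c["K"])@[px[0],px[1],1.]*d[px[1],px[0]]; print(px,T[:3,:3]@u+T[:3,3])
E
```

```text
mid ['top-feeler_mid-2'] [ 0.5282 -0.2943  0.1683] 0.19610440202571094
mid ['side-feeler_mid-1'] [ 0.5317 -0.2961  0.173 ] 0.07952537238071193
mid ['top-feeler_mid-2', 'side-feeler_mid-1'] [ 0.5307 -0.2953  0.1781] 0.16969261001163105
stick ['top-stick-0'] [0.472  0.1791 0.5841] 0.06741655910012909
stick ['side-stick-0'] [0.4751 0.1768 0.6061] 0.12665501844302077
stick ['top-stick-0', 'side-stick-0'] [0.4727 0.1786 0.5799] 0.1401210405016161
board ['top-board-0'] [ 0.5522 -0.2204  0.2157] 0.23890604205483099
board ['side-board-0'] [ 0.5539 -0.2241  0.2135] 0.41017323182169263
board ['top-board-0', 'side-board-0'] [ 0.5531 -0.2216  0.2164] 0.3349913102001424
frame ['top-frame-0'] [0.5389 0.1999 0.2664] 0.09542373996578496
frame ['side-bridge-0'] [0.5409 0.1959 0.2569] 0.1391178158010192
frame ['top-frame-0', 'side-bridge-0'] [0.5397 0.1977 0.2571] 0.12584971392535343
(222, 238) [0.4733 0.1787 0.0353]
(240, 255) [0.4262 0.1305 0.0029]
(395, 223) [ 0.5213 -0.2948  0.0535]
(394, 195) [ 0.6015 -0.3012  0.0096]
(230, 250) [0.4406 0.156  0.0341]
(211, 195) [0.5907 0.2096 0.0508]
(190, 196) [0.5841 0.2601 0.092 ]
(205, 250) [0.4389 0.2288 0.0071]
(338, 210) [ 0.5559 -0.1418  0.0262]
```

```bash
cat >> h.py <<'E'
def gradmag(img):
    g=cv2.GaussianBlur(img.astype(np.float32),(0,0),.8); s=0
    for k in range(3): s=np.maximum(s,np.hypot(cv2.Sobel(g[:,:,k],5,1,0),cv2.Sobel(g[:,:,k],5,0,1)))
    return np.minimum(s,250).astype(np.float32)
def rect(x0,x1,y0,y1,z): return [((x0,y0,z),(x1,y0,z)),((x1,y0,z),(x1,y1,z)),((x1,y1,z),(x0,y1,z)),((x0,y1,z),(x0,y0,z))]
def segpts(segs): return np.concatenate([np.linspace(a,b,max(4,int(np.linalg.norm(np.subtract(a,b))))) for a,b in segs])/1000.
def efit(segs,G,p0,z,rng=(6,6,.06)):
    P=segpts(segs)
    def f(v):
        c,s=np.cos(v[2]),np.sin(v[2]); Q=P@np.array([[c,-s,0],[s,c,0],[0,0,1]]).T+[v[0],v[1],z]; e=0
        for n,g in G.items():
            q=proj(n,Q).astype(np.float32); e-=cv2.remap(g,q[:,:1],q[:,1:],cv2.INTER_LINEAR).mean()
        return e/len(G)
    best=min(([f([p0[0]+a/1e3,p0[1]+b/1e3,p0[2]+y]),p0[0]+a/1e3,p0[1]+b/1e3,p0[2]+y] for a in np.arange(-rng[0],rng[0]+1,1.5) for b in np.arange(-rng[1],rng[1]+1,1.5) for y in np.linspace(-rng[2],rng[2],9)))
    r=minimize(f,best[1:],method="Nelder-Mead",options=dict(initial_simplex=np.array(best[1:])+np.array([[0,0,0],[.001,0,0],[0,.001,0],[0,0,.01]])))
    return r.x,r.fun
MIDE=rect(-25,25,-12,12,40)+[((25,4,31.5),(100,4,31.5)),((25,-4,31.5),(100,-4,31.5)),((100,-4,31.5),(100,4,31.5))]
BEDE=[((-140,-65,10),(-140,105,10)),((-140,-65,10),(0,-65,10)),((-140,105,10),(95,105,10))]
BRE=rect(1,17,-55,50,79)
STE=rect(-40,40,-14,14,22); BOE=rect(-100,100,-107.5,107.5,8)
def grads():
    return {n:gradmag(ctrl.camera(n)[0]) for n in("top","side")}
E
python3 - <<'E'
from h import *
G={n:gradmag(np.load(n+"0.npz")["p"]) for n in("top","side")}
for nm,s,p,z in(("mid",MIDE,(.530,-.295,.17),.008),("bed",BEDE,(.540,.198,.257),0),("bed+br",BEDE+BRE,(.540,.198,.257),0),("br",BRE,(.540,.198,.257),0),("stick",STE,(.473,.178,.58),.01),("board",BOE,(.553,-.222,.215),0)):
    for g in({"top":G["top"]},{"side":G["side"]},G): print(nm,list(g),*efit(s,g,p,z))
E
```

```text
mid ['top'] [ 0.5268 -0.2862  0.1562] -230.47349548339844
mid ['side'] [ 0.5303 -0.2948  0.1624] -194.2130126953125
mid ['top', 'side'] [ 0.5287 -0.2948  0.1664] -197.90176391601562
bed ['top'] [0.5389 0.1992 0.268 ] -199.013671875
bed ['side'] [0.5346 0.1914 0.2785] -221.55718994140625
bed ['top', 'side'] [0.5369 0.1982 0.2628] -188.6922607421875
bed+br ['top'] [0.5392 0.1993 0.2682] -192.7842254638672
bed+br ['side'] [0.5358 0.1924 0.2847] -198.43960571289062
bed+br ['top', 'side'] [0.5396 0.1992 0.2692] -186.24334716796875
br ['top'] [0.5395 0.2002 0.2668] -180.407470703125
br ['side'] [0.5433 0.1936 0.2816] -209.5207061767578
br ['top', 'side'] [0.541  0.1983 0.2765] -190.16485595703125
stick ['top'] [0.4736 0.1801 0.5821] -197.1673126220703
stick ['side'] [0.4746 0.1768 0.6086] -241.9156494140625
stick ['top', 'side'] [0.4739 0.1792 0.593 ] -209.47006225585938
board ['top'] [ 0.5511 -0.2188  0.2204] -74.70845031738281
board ['side'] [ 0.5556 -0.2255  0.2136] -157.45204162597656
board ['top', 'side'] [ 0.5543 -0.2208  0.2164] -111.54801177978516
```

```bash
cat >> h.py <<'E'
from scipy.spatial.transform import Rotation as Rn
FR=(.539,.199,.268)
def F(x,y,fr=FR): c,s=np.cos(fr[2]),np.sin(fr[2]); return np.array([fr[0]+(c*x-s*y)/1e3,fr[1]+(s*x+c*y)/1e3])
def toF(p,fr=FR): c,s=np.cos(fr[2]),np.sin(fr[2]); d=(np.array(p[:2])-fr[:2])*1e3; return np.array([c*d[0]+s*d[1],-s*d[0]+c*d[1]])
def plan(way,start=None):
    """way: (x,y,z,ydeg or None, step mm); prints rows offset mm(0.1), rot z deg; levels tilt too"""
    o=ctrl.get_obs(); w,x,y,z=o["eef_rot"]; R=Rn.from_quat([x,y,z,w]) if start is None else start[1]; p=o["eef_pos"] if start is None else np.array(start[0])
    for tx,ty,tz,yd,st in way:
        Y=R.as_matrix()[:,1]; cur=np.degrees(np.arctan2(Y[1],Y[0])); yd=cur if yd is None else yd
        dy=(yd-cur+90)%180-90; Rt=Rn.from_matrix(np.array([[np.sin(np.radians(cur+dy)),np.cos(np.radians(cur+dy)),0],[-np.cos(np.radians(cur+dy)),np.sin(np.radians(cur+dy)),0],[0,0,-1]]).T.T if 0 else np.column_stack([[-np.sin(np.radians(cur+dy)),np.cos(np.radians(cur+dy)),0],[np.cos(np.radians(cur+dy)),np.sin(np.radians(cur+dy)),0],[0,0,-1]]))
        d=np.array([tx,ty,tz])-p; rv=(R.inv()*Rt).as_rotvec(degrees=True)
        n=int(max(np.ceil(np.linalg.norm(d)*1e3/st),np.ceil(np.abs(rv).max()/9.5),1))
        print("->",np.round([tx,ty,tz],4),"rows",n)
        for i in range(n):
            off=np.round(R.inv().apply(np.array([tx,ty,tz])-p)*1e3/(n-i),1); rr=np.round((R.inv()*Rt).as_rotvec(degrees=True)/(n-i),1)
            p=p+R.apply(off)/1e3; R=R*Rn.from_rotvec(rr,degrees=True); print("  ",off.tolist(),rr.tolist())
    return p,R
def st():
    o=ctrl.get_obs(); w,x,y,z=o["eef_rot"]; Y=Rn.from_quat([x,y,z,w]).as_matrix()[:,1]
    print("t",round(o["time_s"],2),"p",o["eef_pos"],"F",toF(o["eef_pos"]).round(1),"yd",round(np.degrees(np.arctan2(Y[1],Y[0])),2),"f",o["wrist_force"].round(1),"op",round(o["opening"],3),"gf",round(o["grasp_force"],1))
E
python3 - <<'E'
from h import *
st()
a=F(-66,-55); b=F(-66,38); yd=15.4
plan([(*a,.20,yd,50),(*a,.018,yd,40),(*b,.018,yd,9),(*F(-66,28),.018,yd,10),(*F(-66,28),.2,yd,40)])
E
```

```text
t 1.1 p [0.2531 0.5163 0.2313] F [-191.7  381.7] yd 63.88 f [-0.   0.   0.6] op 1.003 gf 0.0
-> [0.4899 0.1285 0.2   ] rows 10
   [-38.3, -24.4, 3.1] [-0.0, -0.0, 4.8]
   [-40.2, -21.1, 3.1] [-0.0, -0.0, 4.9]
   [-41.9, -17.6, 3.1] [-0.0, -0.0, 4.8]
   [-43.2, -14.0, 3.1] [-0.0, -0.0, 4.9]
   [-44.3, -10.3, 3.1] [-0.0, -0.0, 4.8]
   [-45.0, -6.5, 3.2] [-0.0, -0.0, 4.9]
   [-45.4, -2.7, 3.1] [-0.0, -0.0, 4.8]
   [-45.4, 1.1, 3.2] [-0.0, -0.0, 4.9]
   [-45.2, 5.0, 3.1] [-0.0, -0.0, 4.8]
   [-44.6, 8.8, 3.2] [-0.0, -0.0, 4.9]
-> [0.4899 0.1285 0.018 ] rows 5
   [0.0, 0.0, 36.4] [-0.0, -0.0, -0.0]
   [0.0, 0.0, 36.4] [-0.0, -0.0, -0.0]
   [0.0, 0.0, 36.4] [-0.0, -0.0, -0.0]
   [0.0, 0.0, 36.4] [-0.0, -0.0, -0.0]
   [0.0, 0.0, 36.4] [-0.0, -0.0, -0.0]
-> [0.4653 0.2182 0.018 ] rows 11
   [8.5, 0.0, -0.0] [-0.0, -0.0, -0.0]
   [8.5, 0.0, -0.0] [-0.0, -0.0, -0.0]
   [8.4, 0.0, -0.0] [-0.0, -0.0, -0.0]
   [8.5, 0.0, -0.0] [-0.0, -0.0, -0.0]
   [8.4, 0.0, -0.0] [-0.0, -0.0, -0.0]
   [8.5, 0.0, -0.0] [-0.0, -0.0, -0.0]
   [8.4, 0.0, -0.0] [-0.0, -0.0, -0.0]
   [8.5, 0.0, -0.0] [-0.0, -0.0, -0.0]
   [8.4, 0.0, -0.0] [-0.0, -0.0, -0.0]
   [8.5, 0.0, -0.0] [-0.0, -0.0, -0.0]
   [8.4, 0.1, -0.0] [-0.0, -0.0, -0.0]
-> [0.4679 0.2085 0.018 ] rows 1
   [-10.0, -0.0, -0.0] [-0.0, -0.0, -0.0]
-> [0.4679 0.2085 0.2   ] rows 5
   [0.0, -0.0, -36.4] [-0.0, -0.0, -0.0]
   [0.0, -0.0, -36.4] [-0.0, -0.0, -0.0]
   [0.0, -0.0, -36.4] [-0.0, -0.0, -0.0]
   [0.0, -0.0, -36.4] [-0.0, -0.0, -0.0]
   [0.0, -0.0, -36.4] [-0.0, -0.0, -0.0]
```

Call:
apply_moves([
  {"jaw": 0.5, "offset": [-38.3, -24.4, 3], "rot": [0, 0, 4.8]},
  {"jaw": 0.5, "offset": [-40.2, -21.1, 3], "rot": [0, 0, 4.9]},
  {"jaw": 0.5, "offset": [-41.9, -17.6, 3], "rot": [0, 0, 4.8]},
  {"jaw": 0.5, "offset": [-43.2, -14, 3], "rot": [0, 0, 4.9]},
  {"jaw": 0.5, "offset": [-44.3, -10.3, 3], "rot": [0, 0, 4.8]},
])

```text
time_s: 1.72
eef_pos: [0.3721, 0.3212, 0.2164]
eef_rot: [0.0, 0.426, 0.905, 0.0]
wrist_force: [0.9, 0.2, -0.6]
opening: 0.497
grasp_force: 0.0
```

Call:
apply_moves([
  {"jaw": 0.5, "offset": [-45, -6.5, 3], "rot": [0, 0, 4.9]},
  {"jaw": 0.5, "offset": [-45.4, -2.7, 3], "rot": [0, 0, 4.8]},
  {"jaw": 0.5, "offset": [-45.4, 1.1, 3], "rot": [0, 0, 4.9]},
  {"jaw": 0.5, "offset": [-45.2, 5, 3], "rot": [0, 0, 4.8]},
  {"jaw": 0.5, "offset": [-44.6, 8.8, 3], "rot": [0, 0, 4.9]},
])

```text
time_s: 2.35
eef_pos: [0.4907, 0.1271, 0.2014]
eef_rot: [0.0, 0.607, 0.795, 0.0]
wrist_force: [-0.1, 0.5, -0.0]
opening: 0.496
grasp_force: 0.0
```

Call:
apply_moves([
  {"jaw": 0.5, "offset": [0, 0, 0], "rot": [0, 0, 0]},
  {"jaw": 0.5, "offset": [0, 0, 30], "rot": [0, 0, 0]},
  {"jaw": 0.5, "offset": [0, 0, 30], "rot": [0, 0, 0]},
  {"jaw": 0.5, "offset": [0, 0, 30], "rot": [0, 0, 0]},
  {"jaw": 0.5, "offset": [0, 0, 30], "rot": [0, 0, 0]},
])

```text
time_s: 2.98
eef_pos: [0.4895, 0.1295, 0.0806]
eef_rot: [-0.0, 0.605, 0.796, 0.0]
wrist_force: [-0.1, 1.1, -0.7]
opening: 0.499
grasp_force: 0.0
```

```bash
python3 -c "
from h import *
st(); plan([(*F(-66,-55),.02,15.4,22)])"
```

```text
t 2.98 p [0.4895 0.1295 0.0806] F [-66.2 -53.9] yd 15.48 f [-0.1  1.1 -0.7] op 0.499 gf 0.0
-> [0.4899 0.1285 0.02  ] rows 3
   [-0.4, 0.1, 20.2] [0.0, -0.0, 0.0]
   [-0.3, 0.0, 20.2] [0.0, -0.0, 0.0]
   [-0.4, 0.1, 20.2] [0.0, -0.0, 0.1]
```

Call:
apply_moves([
  {"jaw": 0.5, "offset": [0, 0, 20], "rot": [0, 0, 0]},
  {"jaw": 0.5, "offset": [0, 0, 20], "rot": [0, 0, 0]},
  {"jaw": 0.5, "offset": [0, 0, 20], "rot": [0, 0, 0]},
  {"jaw": 0.5, "offset": [8, 0, 0], "rot": [0, 0, 0]},
  {"jaw": 0.5, "offset": [8, 0, 0], "rot": [0, 0, 0]},
])

```text
time_s: 3.6
eef_pos: [0.4857, 0.145, 0.022]
eef_rot: [0.0, 0.606, 0.796, 0.0]
wrist_force: [0.1, 0.4, 0.3]
opening: 0.498
grasp_force: 0.0
```

Call:
apply_moves([
  {"jaw": 0.5, "offset": [8, 0, 0], "rot": [0, 0, 0]},
  {"jaw": 0.5, "offset": [8, 0, 0], "rot": [0, 0, 0]},
  {"jaw": 0.5, "offset": [8, 0, 0], "rot": [0, 0, 0]},
  {"jaw": 0.5, "offset": [8, 0, 0], "rot": [0, 0, 0]},
  {"jaw": 0.5, "offset": [8, 0, 0], "rot": [0, 0, 0]},
])

```text
time_s: 4.22
eef_pos: [0.475, 0.1829, 0.0213]
eef_rot: [0.0, 0.606, 0.795, 0.0]
wrist_force: [-0.1, -0.9, 0.3]
opening: 0.5
grasp_force: 0.2
```

Call:
apply_moves([
  {"jaw": 0.5, "offset": [8, 0, 0], "rot": [0, 0, 0]},
  {"jaw": 0.5, "offset": [8, 0, 0], "rot": [0, 0, 0]},
  {"jaw": 0.5, "offset": [8, 0, 0], "rot": [0, 0, 0]},
  {"jaw": 0.5, "offset": [7, 0, 0], "rot": [0, 0, 0]},
  {"jaw": 0.5, "offset": [4, 0, 0], "rot": [0, 0, 0]},
])

```text
time_s: 4.85
eef_pos: [0.4656, 0.2167, 0.0213]
eef_rot: [-0.0, 0.606, 0.796, -0.0]
wrist_force: [0.1, 0.0, -0.9]
opening: 0.501
grasp_force: 0.2
```

Call:
apply_moves([
  {"jaw": 0.5, "offset": [-4, 0, 0], "rot": [0, 0, 0]},
  {"jaw": 0.5, "offset": [-10, 0, -20], "rot": [0, 0, 0]},
  {"jaw": 0.5, "offset": [0, 0, -50], "rot": [0, 0, 0]},
  {"jaw": 0.5, "offset": [0, 0, -50], "rot": [0, 0, 0]},
  {"jaw": 0.5, "offset": [0, 0, -50], "rot": [0, 0, 0]},
])

```text
time_s: 5.48
eef_pos: [0.4693, 0.2021, 0.1928]
eef_rot: [-0.0, 0.606, 0.795, -0.0]
wrist_force: [-0.2, -0.3, -1.0]
opening: 0.499
grasp_force: 0.0
```

Run:
```python
from h import *
st()
fx,fy,fyaw=.529,-.295,.165
yd=90+np.degrees(fyaw)
a=(fx,fy)
plan([(*a,.19,yd,50),(*a,.06,yd,35),(*a,.018,yd,14)])
```

```text
t 5.47 p [0.4693 0.2021 0.1928] F [-66.3  21.5] yd 15.35 f [-0.2 -0.3 -1. ] op 0.499 gf 0.0
-> [ 0.529 -0.295  0.19 ] rows 11
   [-45.0, -6.7, 0.3] [-0.0, -0.0, -7.6]
   [-43.7, -12.6, 0.3] [-0.0, -0.0, -7.7]
   [-41.6, -18.4, 0.2] [-0.0, -0.0, -7.6]
   [-38.9, -23.7, 0.3] [-0.0, -0.0, -7.7]
   [-35.3, -28.7, 0.2] [-0.0, -0.0, -7.6]
   [-31.2, -33.1, 0.3] [-0.0, -0.0, -7.7]
   [-26.5, -37.0, 0.2] [-0.0, -0.0, -7.6]
   [-21.4, -40.2, 0.3] [-0.0, -0.0, -7.7]
   [-15.8, -42.7, 0.2] [-0.0, -0.0, -7.6]
   [-10.0, -44.4, 0.3] [-0.0, -0.0, -7.7]
   [-3.9, -45.4, 0.2] [-0.0, -0.0, -7.6]
-> [ 0.529 -0.295  0.06 ] rows 4
   [-0.0, -0.0, 32.5] [-0.0, -0.0, -0.0]
   [-0.0, -0.0, 32.5] [-0.0, -0.0, -0.0]
   [-0.0, -0.0, 32.5] [-0.0, -0.0, -0.0]
   [-0.0, -0.0, 32.5] [-0.0, -0.0, -0.0]
-> [ 0.529 -0.295  0.018] rows 4
   [-0.0, -0.0, 10.5] [-0.0, -0.0, -0.0]
   [-0.0, -0.0, 10.5] [-0.0, -0.0, -0.0]
   [-0.0, -0.0, 10.5] [-0.0, -0.0, -0.0]
   [-0.0, -0.0, 10.5] [-0.0, -0.0, -0.0]
```

```bash
sed -i 's|dy=(yd-cur+90)%180-90;|dy=(yd-cur+HALF)%180-HALF;|; s|^FR=|HALF=90\nFR=|' h.py
python3 - <<'E'
import h; from h import *
h.HALF=120; print(ctrl.get_obs()["q"])
r=plan([(.529,-.295,.19,90+np.degrees(.165),50)])
E
```

```text
[ 0.174   0.0766  1.8047 -0.      1.2604 -0.0938]
-> [ 0.529 -0.295  0.19 ] rows 11
   [-45.0, -6.7, 0.3] [-0.0, 0.0, 8.7]
   [-45.5, 0.2, 0.3] [-0.0, 0.0, 8.7]
   [-45.0, 7.0, 0.2] [-0.0, 0.0, 8.7]
   [-43.4, 13.8, 0.3] [-0.0, 0.0, 8.7]
   [-40.8, 20.2, 0.2] [-0.0, 0.0, 8.7]
   [-37.3, 26.1, 0.3] [-0.0, 0.0, 8.7]
   [-32.9, 31.4, 0.2] [-0.0, 0.0, 8.7]
   [-27.8, 36.1, 0.3] [-0.0, 0.0, 8.7]
   [-22.0, 39.8, 0.2] [-0.0, 0.0, 8.8]
   [-15.7, 42.7, 0.3] [0.0, 0.0, 8.7]
   [-9.0, 44.6, 0.2] [0.0, 0.0, 8.8]
```

Call:
apply_moves([
  {"jaw": 0.6, "offset": [-45, -6.7, 0], "rot": [0, 0, 8.7]},
  {"jaw": 0.6, "offset": [-45.5, 0.2, 0], "rot": [0, 0, 8.7]},
  {"jaw": 0.6, "offset": [-45, 7, 0], "rot": [0, 0, 8.7]},
  {"jaw": 0.6, "offset": [-43.4, 13.8, 0], "rot": [0, 0, 8.7]},
  {"jaw": 0.6, "offset": [-40.8, 20.2, 0], "rot": [0, 0, 8.7]},
])

```text
time_s: 6.1
eef_pos: [0.4967, -0.0252, 0.1914]
eef_rot: [0.0, 0.859, 0.512, 0.0]
wrist_force: [0.6, 0.8, -0.4]
opening: 0.601
grasp_force: 0.0
```

Call:
apply_moves([
  {"jaw": 0.6, "offset": [-37.3, 26.1, 0], "rot": [0, 0, 8.7]},
  {"jaw": 0.6, "offset": [-32.9, 31.4, 0], "rot": [0, 0, 8.7]},
  {"jaw": 0.6, "offset": [-27.8, 36.1, 0], "rot": [0, 0, 8.7]},
  {"jaw": 0.6, "offset": [-22, 39.8, 0], "rot": [0, 0, 8.8]},
  {"jaw": 0.6, "offset": [-15.7, 42.7, 0], "rot": [0, 0, 8.7]},
])

```text
time_s: 6.72
eef_pos: [0.5236, -0.2511, 0.1912]
eef_rot: [-0.0, 0.988, 0.156, -0.0]
wrist_force: [0.5, -0.6, 0.1]
opening: 0.606
grasp_force: 0.0
```

Call:
apply_moves([
  {"jaw": 0.6, "offset": [-9, 44.6, 0], "rot": [0, 0, 8.8]},
  {"jaw": 0.6, "offset": [0, 0, 0], "rot": [0, 0, 0]},
  {"jaw": 0.6, "offset": [0, 0, 40], "rot": [0, 0, 0]},
  {"jaw": 0.6, "offset": [0, 0, 40], "rot": [0, 0, 0]},
  {"jaw": 0.6, "offset": [0, 0, 10], "rot": [0, 0, 0]},
])

```text
time_s: 7.35
eef_pos: [0.5274, -0.2922, 0.0983]
eef_rot: [-0.002, 0.997, 0.083, -0.002]
wrist_force: [0.3, 0.7, 0.3]
opening: 0.601
grasp_force: 0.0
```

Run:
```python
from h import *
st(); G={}
ims=[]
for n in("top","side"):
    p,d=ctrl.camera(n); G[n]=gradmag(p); ims.append(p)
print("stick now",efit(STE,{"top":G["top"]},(*F(-66,60),.268),.01,(10,10,.2)), )
s,_=efit(STE,G,(*F(-66,60),.268),.01,(10,10,.2)); print(s,toF(s))
c=np.zeros((600,800,3),np.uint8)
c[:360,:400]=cv2.resize(ims[0][165:285,165:298],(400,360)); c[:300,400:]=cv2.resize(ims[0][170:270,310:443],(400,300))
c[360:600,:320]=cv2.resize(ims[1][150:230,190:297],(320,240)); c[300:600,400:]=cv2.resize(ims[1][200:320,260:420],(400,300))
cv2.imwrite("pics/a1.png",c[:,:,::-1])
plan([(.529,-.295,.017,90+np.degrees(.165),20)])
```

```text
t 7.35 p [ 0.5274 -0.2922  0.0983] F [-141.2 -470.6] yd -80.45 f [0.3 0.7 0.3] op 0.601 gf 0.0
stick now (array([0.4596, 0.2414, 0.2697]), np.float64(-213.2431640625))
[0.4596 0.241  0.2818] [-65.4497  61.5588]
-> [ 0.529 -0.295  0.017] rows 5
   [0.0, 0.4, 16.7] [-0.0, 0.0, 0.0]
   [0.0, 0.3, 16.7] [-0.0, 0.0, 0.0]
   [0.0, 0.4, 16.7] [-0.0, 0.0, 0.0]
   [0.0, 0.3, 16.7] [-0.1, 0.0, 0.0]
   [0.1, 0.3, 16.6] [-0.0, 0.1, 0.1]
```

View pics/a1.png

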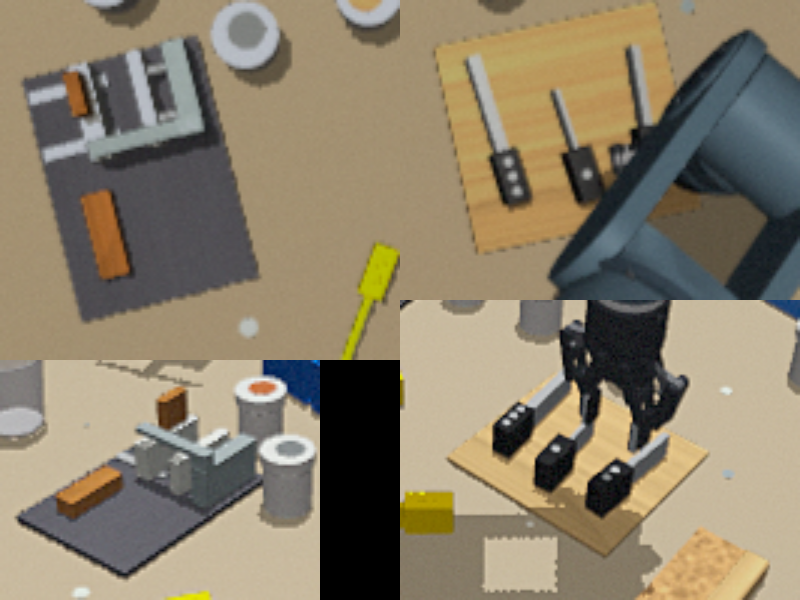

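The stick now lies parallel to the bed at about frame (-65, 61), clear of the lane. The gripper is above the two-pip feeler, so I'll descend and grasp.

Call:
apply_moves([
  {"jaw": 0.6, "offset": [0, 0.4, 17], "rot": [0, 0, 0]},
  {"jaw": 0.6, "offset": [0, 0.4, 17], "rot": [0, 0, 0]},
  {"jaw": 0.6, "offset": [0, 0.4, 17], "rot": [0, 0, 0]},
  {"jaw": 0.6, "offset": [0, 0.4, 15], "rot": [0, 0, 0]},
  {"jaw": 0.6, "offset": [0, 0.2, 14], "rot": [0, 0, 0]},
])

```text
time_s: 8.07
eef_pos: [0.5296, -0.296, 0.02]
eef_rot: [-0.0, 0.997, 0.083, -0.0]
wrist_force: [0.2, 0.7, -0.2]
opening: 0.599
grasp_force: 0.0
```

Call:
apply_moves([
  {"jaw": 0.45, "offset": [0, 0, 0], "rot": [0, 0, 0]},
  {"jaw": 0.35, "offset": [0, 0, 0], "rot": [0, 0, 0]},
  {"jaw": 0.2, "offset": [0, 0, 0], "rot": [0, 0, 0]},
  {"jaw": 0.1, "offset": [0, 0, 0], "rot": [0, 0, 0]},
  {"jaw": 0.0, "offset": [0, 0, 0], "rot": [0, 0, 0]},
])

```text
time_s: 8.7
eef_pos: [0.5302, -0.2965, 0.0221]
eef_rot: [0.001, 0.997, 0.083, 0.001]
wrist_force: [0.3, 0.7, 3.9]
opening: 0.269
grasp_force: 60.5
```

Run:
```python
from h import *
st()
e=ctrl.get_obs()
p,_=ctrl.camera("side"); g=gradmag(p)
print(efit(MIDE,{"side":g},(.529,-.295,.165),.008))
cv2.imwrite("pics/a2.png",cv2.resize(p[190:320,260:420],None,fx=4,fy=4)[:,:,::-1])
```

```text
t 8.7 p [ 0.5302 -0.2965  0.0221] F [-139.7 -475.5] yd -80.51 f [0.3 0.7 3.9] op 0.269 gf 60.5
(array([ 0.5203, -0.2801, -0.0086]), np.float64(-167.76722717285156))
```

View pics/a2.png

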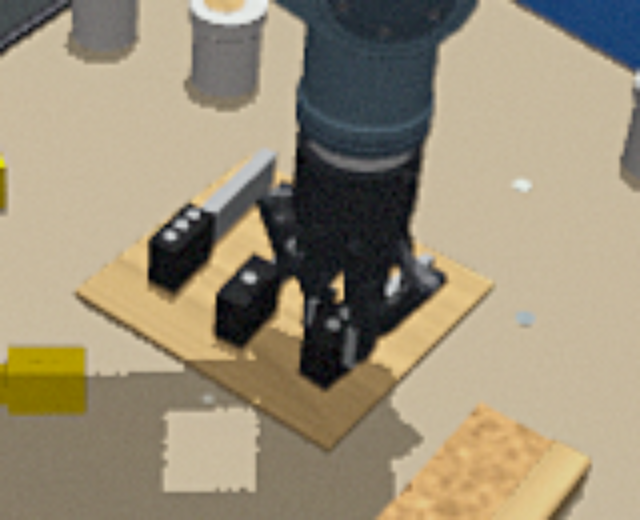

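The feeler is gripped across its handle with 60 N. The other two still stand untouched. I'll plan the lift and carry to the lane.

Run:
```python
from h import *
a=F(-125,8)
plan([(.530,-.296,.15,None,45),(*a,.15,105.36,50),(*a,.06,105.36,40)])
```

```text
-> [ 0.53  -0.296  0.15 ] rows 3
   [-0.0, -0.2, -42.6] [0.0, -0.0, 0.0]
   [-0.0, -0.1, -42.6] [0.0, -0.0, 0.0]
   [-0.0, -0.2, -42.7] [0.1, -0.1, 0.0]
-> [0.4163 0.1736 0.15  ] rows 10
   [-3.5, -48.2, 0.0] [-0.0, 0.0, -0.6]
   [-3.0, -48.2, 0.0] [-0.0, 0.0, -0.6]
   [-2.5, -48.3, 0.0] [-0.0, 0.0, -0.6]
   [-1.9, -48.3, 0.0] [-0.0, 0.0, -0.6]
   [-1.4, -48.3, 0.1] [-0.0, 0.0, -0.6]
   [-0.9, -48.3, 0.0] [-0.0, 0.0, -0.6]
   [-0.5, -48.3, 0.1] [-0.0, 0.0, -0.6]
   [0.1, -48.3, 0.0] [-0.0, 0.0, -0.6]
   [0.6, -48.3, 0.1] [-0.0, 0.0, -0.5]
   [0.9, -48.3, 0.0] [-0.0, 0.0, -0.6]
-> [0.4163 0.1736 0.06  ] rows 3
   [0.0, 0.0, 30.0] [-0.0, 0.0, 0.0]
   [0.0, 0.0, 30.0] [-0.0, 0.0, 0.0]
   [0.1, 0.1, 30.0] [-0.0, 0.0, 0.0]
```

Call:
apply_moves([
  {"jaw": 0, "offset": [0, 0, -20], "rot": [0, 0, 0]},
  {"jaw": 0, "offset": [0, 0, -54], "rot": [0, 0, 0]},
  {"jaw": 0, "offset": [0, 0, -54], "rot": [0, 0, 0]},
  {"jaw": 0, "offset": [-3.5, -25, 0], "rot": [0, 0, 0]},
  {"jaw": 0, "offset": [-3, -48.2, 0], "rot": [0, 0, -0.6]},
])

```text
time_s: 9.38
eef_pos: [0.5115, -0.2258, 0.1514]
eef_rot: [0.001, 0.996, 0.087, 0.001]
wrist_force: [-0.0, 1.8, -2.2]
opening: 0.268
grasp_force: 60.0
```

Call:
apply_moves([
  {"jaw": 0, "offset": [-2.5, -48.3, 0], "rot": [0, 0, -0.6]},
  {"jaw": 0, "offset": [-1.9, -48.3, 0], "rot": [0, 0, -0.6]},
  {"jaw": 0, "offset": [-1.4, -48.3, 0], "rot": [0, 0, -0.6]},
  {"jaw": 0, "offset": [-0.9, -48.3, 0], "rot": [0, 0, -0.6]},
  {"jaw": 0, "offset": [-0.5, -48.3, 0], "rot": [0, 0, -0.6]},
])

```text
time_s: 10.0
eef_pos: [0.4562, 0.0119, 0.1501]
eef_rot: [0.0, 0.993, 0.114, 0.0]
wrist_force: [0.2, 0.0, -2.7]
opening: 0.271
grasp_force: 60.0
```

Call:
apply_moves([
  {"jaw": 0, "offset": [0, -48.3, 0], "rot": [0, 0, -0.6]},
  {"jaw": 0, "offset": [0, -48.3, 0], "rot": [0, 0, -0.6]},
  {"jaw": 0, "offset": [0, -48.3, 0], "rot": [0, 0, -0.6]},
  {"jaw": 0, "offset": [0, -20, 0], "rot": [0, 0, 0]},
  {"jaw": 0, "offset": [0, 0, 0], "rot": [0, 0, 0]},
])

```text
time_s: 10.62
eef_pos: [0.4168, 0.1717, 0.1499]
eef_rot: [-0.0, 0.991, 0.131, 0.0]
wrist_force: [1.0, 0.4, -2.0]
opening: 0.27
grasp_force: 59.9
```

Run:
```python
from h import *
st()
a=F(-125,8)
plan([(*a,.06,105.36,35)])
st()
```

```text
t 10.62 p [0.4168 0.1717 0.1499] F [-125.1    6. ] yd -74.94 f [ 1.   0.4 -2. ] op 0.27 gf 59.9
-> [0.4163 0.1736 0.06  ] rows 3
   [0.0, -0.7, 30.0] [0.0, -0.0, -0.1]
   [0.0, -0.6, 29.9] [0.0, -0.0, -0.1]
   [0.0, -0.7, 30.0] [0.0, -0.0, -0.1]
t 10.62 p [0.4168 0.1717 0.1499] F [-125.1    6. ] yd -74.94 f [ 1.   0.4 -2. ] op 0.27 gf 59.9
```

Call:
apply_moves([
  {"jaw": 0, "offset": [0, -0.8, 30], "rot": [0, 0, -0.1]},
  {"jaw": 0, "offset": [0, -0.8, 30], "rot": [0, 0, -0.1]},
  {"jaw": 0, "offset": [0, -0.8, 30], "rot": [0, 0, -0.1]},
  {"jaw": 0, "offset": [0, 0, 30], "rot": [0, 0, 0]},
  {"jaw": 0, "offset": [0, 0, 0], "rot": [0, 0, 0]},
])

```text
time_s: 11.25
eef_pos: [0.4151, 0.1717, 0.0278]
eef_rot: [0.0, 0.991, 0.132, -0.003]
wrist_force: [-0.3, 0.2, -1.5]
opening: 0.268
grasp_force: 59.8
```

Run:
```python
from h import *
st()
p,_=ctrl.camera("top"); q,_=ctrl.camera("side")
c=np.zeros((600,800,3),np.uint8)
def draw(n,im):
    im=cv2.resize(im,None,fx=6,fy=6,interpolation=cv2.INTER_CUBIC)
    e=ctrl.get_obs()["eef_pos"]; c,s=np.cos(.268),np.sin(.268)
    for segs,o,z,col in((BEDE+rect(0,90,-14,0,55)+rect(0,90,36,56,55.5),FR,0,(255,0,0)),(MIDE[4:],(e[0],e[1]),e[2]-.0141,(0,255,0))):
        for a,b in segs:
            Q=np.array([a,b])/1e3@np.array([[c,-s,0],[s,c,0],[0,0,1]]).T+[o[0],o[1],z]
            u=np.round((proj(n,Q)+.5)*6).astype(int); cv2.line(im,tuple(map(int,u[0])),tuple(map(int,u[1])),col,1)
    return im
P=draw("top",p)[6*170:6*270,6*170:6*250]; Q=draw("side",q)[6*150:6*235,6*210:6*290]
c[:600,:400]=cv2.resize(P,(480,600))[:,:400]; c[:425,400:]=cv2.resize(Q,(400,425))
cv2.imwrite("pics/a3.png",c[:,:,::-1])
```

```text
t 11.25 p [0.4151 0.1717 0.0278] F [-126.7    6.5] yd -74.88 f [-0.3  0.2 -1.5] op 0.268 gf 59.8
```

View pics/a3.png

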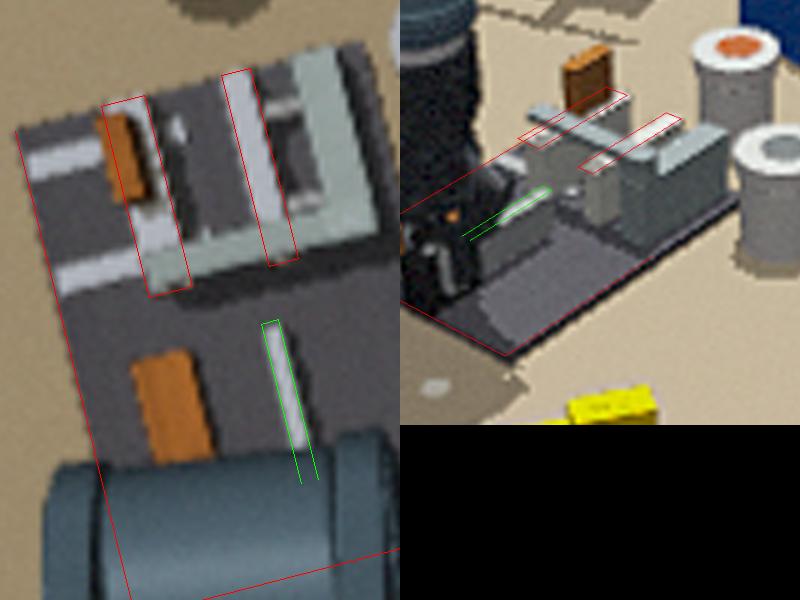

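The top view shows the blade tip at about (272,325), aligned with the gap about 2 mm clear of the plate face. I'll shift it 3 mm towards the jaw and slide it in 87 mm.

Call:
apply_moves([
  {"jaw": 0, "offset": [0, -3, 1], "rot": [0, 0, -0.2]},
  {"jaw": 0, "offset": [8, 0, 0], "rot": [0, 0, 0]},
  {"jaw": 0, "offset": [10, 0, 0], "rot": [0, 0, 0]},
  {"jaw": 0, "offset": [10, 0, 0], "rot": [0, 0, 0]},
  {"jaw": 0, "offset": [10, 0, 0], "rot": [0, 0, 0]},
])

```text
time_s: 11.98
eef_pos: [0.4537, 0.1861, 0.0283]
eef_rot: [0.0, 0.991, 0.134, 0.0]
wrist_force: [1.0, -0.1, -1.8]
opening: 0.271
grasp_force: 59.8
```

Call:
apply_moves([
  {"jaw": 0, "offset": [10, 0, 0], "rot": [0, 0, 0]},
  {"jaw": 0, "offset": [10, 0, 0], "rot": [0, 0, 0]},
  {"jaw": 0, "offset": [10, 0, 0], "rot": [0, 0, 0]},
  {"jaw": 0, "offset": [10, 0, 0], "rot": [0, 0, 0]},
  {"jaw": 0, "offset": [9, 0, 0], "rot": [0, 0, 0]},
])

```text
time_s: 12.6
eef_pos: [0.5006, 0.199, 0.0283]
eef_rot: [0.0, 0.991, 0.134, 0.0]
wrist_force: [0.2, -0.5, -1.8]
opening: 0.271
grasp_force: 59.8
```

Call:
apply_moves([
  {"jaw": 0, "offset": [0, 0, 0], "rot": [0, 0, 0]},
  {"jaw": 0, "offset": [0, 0, 1], "rot": [0, 0, 0]},
  {"jaw": 0, "offset": [0, 0, 1], "rot": [0, 0, 0]},
  {"jaw": 0, "offset": [0, 0, 1], "rot": [0, 0, 0]},
  {"jaw": 0, "offset": [0, 0, 0], "rot": [0, 0, 0]},
])

```text
time_s: 13.22
eef_pos: [0.4998, 0.1988, 0.0252]
eef_rot: [0.0, 0.991, 0.134, -0.0]
wrist_force: [0.0, 0.0, -1.8]
opening: 0.267
grasp_force: 59.8
```

Run:
```python
from h import *
st()
```

```text
t 13.22 p [0.4998 0.1988 0.0252] F [-37.8  10.2] yd -74.62 f [ 0.   0.  -1.8] op 0.267 gf 59.8
```

Call:
apply_moves([
  {"jaw": 0, "offset": [0, 0, 1], "rot": [0, 0, 0]},
  {"jaw": 0, "offset": [0, 0, 0.5], "rot": [0, 0, 0]},
  {"jaw": 0.4, "offset": [0, 0, 0], "rot": [0, 0, 0]},
  {"jaw": 0.4, "offset": [0, 0, 0], "rot": [0, 0, 0]},
  {"jaw": 0.4, "offset": [0, 0, 0], "rot": [0, 0, 0]},
])

```text
time_s: 13.85
eef_pos: [0.5002, 0.1989, 0.0239]
eef_rot: [-0.0, 0.991, 0.134, 0.0]
wrist_force: [0.4, 0.4, -0.5]
opening: 0.4
grasp_force: 0.0
```

Call:
apply_moves([
  {"jaw": 0.4, "offset": [0, 0, -15], "rot": [0, 0, 0]},
  {"jaw": 0.4, "offset": [0, 0, -25], "rot": [0, 0, 0]},
  {"jaw": 0.4, "offset": [0, 0, -40], "rot": [0, 0, 0]},
  {"jaw": 0.4, "offset": [0, 0, -50], "rot": [0, 0, 0]},
  {"jaw": 0.4, "offset": [0, 0, 0], "rot": [0, 0, 0]},
])

```text
time_s: 14.48
eef_pos: [0.5035, 0.1995, 0.1597]
eef_rot: [-0.0, 0.991, 0.134, 0.005]
wrist_force: [-0.2, 0.2, 0.2]
opening: 0.4
grasp_force: 0.0
```

Run:
```python
from h import *
st()
G=grads()
# tab: local origin = tab centre, top at 96 mm
T=rect(-20,20,-7,7,96)+rect(-20,20,-7,7,96)[:0]
for g in({"side":G["side"]},{"top":G["top"]},G):
    r,e=efit(T,g,(*F(45,48),.268),0,(14,8,.06)); print("tab",r,e,toF(r))
    r,e=efit(MIDE,g,(*F(-38,10),.268),.01); print("mid",r,e,toF(r))
```

```text
t 14.47 p [0.5035 0.1995 0.1597] F [-34.1   9.9] yd -74.61 f [-0.2  0.2  0.2] op 0.4 gf 0.0
tab [0.5829 0.2561 0.2868] -239.2933349609375 [57.4581 43.4257]
mid [0.4852 0.1998 0.2091] -168.71456909179688 [-51.6313  14.9812]
tab [0.5857 0.2615 0.2142] -212.78662109375 [61.5465 47.9405]
mid [0.509  0.1883 0.1533] -132.5452880859375 [-31.7851  -2.4078]
tab [0.5854 0.2581 0.3335] -214.3072509765625 [60.3993 44.6854]
mid [0.5013 0.2014 0.1794] -119.14375305175781 [-35.7423  12.3318]
```

Run:
```python
from h import *
a=F(59,47.5)
plan([(*a,.158,105.36,50),(*a,.066,105.36,31)])
```

```text
-> [0.5833 0.2604 0.158 ] rows 3
   [32.1, -12.4, -0.9] [0.0, -0.0, 0.0]
   [32.1, -12.4, -0.9] [0.0, -0.1, 0.0]
   [32.0, -12.5, -1.0] [0.0, -0.0, 0.0]
-> [0.5833 0.2604 0.066 ] rows 3
   [-0.0, -0.0, 30.7] [0.0, -0.0, 0.0]
   [-0.0, -0.0, 30.7] [0.0, -0.0, 0.0]
   [-0.0, -0.0, 30.6] [0.0, -0.0, 0.0]
```

Call:
apply_moves([
  {"jaw": 0.4, "offset": [32, -12.5, 0], "rot": [0, 0, 0]},
  {"jaw": 0.4, "offset": [32, -12.5, 0], "rot": [0, 0, 0]},
  {"jaw": 0.4, "offset": [32, -12.5, 0], "rot": [0, 0, 0]},
  {"jaw": 0.4, "offset": [0, 0, 0], "rot": [0, 0, 0]},
  {"jaw": 0.4, "offset": [0, 0, 0], "rot": [0, 0, 0]},
])

```text
time_s: 15.2
eef_pos: [0.5811, 0.26, 0.1522]
eef_rot: [0.0, 0.991, 0.134, -0.002]
wrist_force: [-0.4, 0.2, -1.0]
opening: 0.398
grasp_force: 0.0
```

Run:
```python
from h import *
st()
p,_=ctrl.camera("side"); q,_=ctrl.camera("top"); st()
c=np.zeros((600,800,3),np.uint8)
c[:,:400]=cv2.resize(q[165:285,170:250],(400,600)); c[:450,400:]=cv2.resize(p[130:220,210:290],(400,450))
cv2.imwrite("pics/a4.png",c[:,:,::-1])
```

```text
t 15.2 p [0.5811 0.26   0.1522] F [56.8 47.7] yd -74.6 f [-0.4  0.2 -1. ] op 0.398 gf 0.0
t 15.3 p [0.5814 0.2599 0.153 ] F [57.  47.5] yd -74.63 f [-0.3  0.1 -0.2] op 0.397 gf 0.0
```

View pics/a4.png

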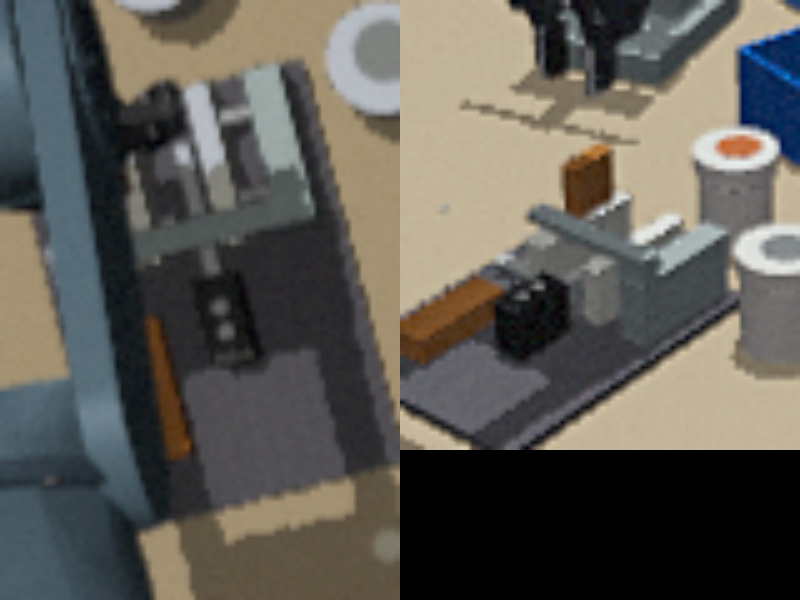

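Feeler stands free with its blade under the bridge: handle at about (225,318), blade entering the gap at about (207,258). The gripper is over the tab, so I'll descend and pinch it.

Call:
apply_moves([
  {"jaw": 0.4, "offset": [1, 0, 25], "rot": [0, 0, 0]},
  {"jaw": 0.4, "offset": [1, 0, 25], "rot": [0, 0, 0]},
  {"jaw": 0.4, "offset": [0, 0, 22], "rot": [0, 0, 0]},
  {"jaw": 0.4, "offset": [0, 0, 14], "rot": [0, 0, 0]},
  {"jaw": 0.4, "offset": [0, 0, 0], "rot": [0, 0, 0]},
])

```text
time_s: 15.92
eef_pos: [0.5835, 0.2605, 0.0668]
eef_rot: [0.0, 0.991, 0.134, -0.001]
wrist_force: [0.4, -0.3, -0.4]
opening: 0.402
grasp_force: 0.0
```

Call:
apply_moves([
  {"jaw": 0.3, "offset": [0, 0, 0], "rot": [0, 0, 0]},
  {"jaw": 0.22, "offset": [0, 0, 0], "rot": [0, 0, 0]},
  {"jaw": 0.15, "offset": [0, 0, 0], "rot": [0, 0, 0]},
  {"jaw": 0.1, "offset": [0, 0, 0], "rot": [0, 0, 0]},
  {"jaw": 0.0, "offset": [0, 0, 0], "rot": [0, 0, 0]},
])

```text
time_s: 16.55
eef_pos: [0.5853, 0.261, 0.069]
eef_rot: [0.0, 0.991, 0.134, 0.001]
wrist_force: [-0.4, -1.5, 5.4]
opening: 0.153
grasp_force: 58.6
```

Run:
```python
from h import *
st()
```

```text
t 16.55 p [0.5853 0.261  0.069 ] F [61.1 47.6] yd -74.62 f [-0.4 -1.5  5.4] op 0.153 gf 58.6
```

Call:
apply_moves([
  {"jaw": 0, "offset": [0, 2, 0], "rot": [0, 0, 0]},
  {"jaw": 0, "offset": [0, 4, 0], "rot": [0, 0, 0]},
  {"jaw": 0, "offset": [0, 4, 0], "rot": [0, 0, 0]},
  {"jaw": 0, "offset": [0, 4, 0], "rot": [0, 0, 0]},
  {"jaw": 0, "offset": [0, 4, 0], "rot": [0, 0, 0]},
])

```text
time_s: 17.18
eef_pos: [0.5893, 0.2464, 0.0691]
eef_rot: [-0.002, 0.991, 0.134, 0.001]
wrist_force: [-2.6, 8.7, 5.2]
opening: 0.154
grasp_force: 58.9
```

```bash
python3 -c "
from h import *
st();o=ctrl.get_obs();print(o['wrist_force']@[-np.sin(.268),np.cos(.268),0])"
```

```text
t 17.18 p [0.5893 0.2464 0.0691] F [61.1 32.4] yd -74.58 f [-2.6  8.7  5.2] op 0.154 gf 58.9
9.039169099574801
```

Call:
apply_moves([
  {"jaw": 0, "offset": [0, 2, 0], "rot": [0, 0, 0]},
  {"jaw": 0, "offset": [0, 2, 0], "rot": [0, 0, 0]},
  {"jaw": 0, "offset": [0, 2, 0], "rot": [0, 0, 0]},
  {"jaw": 0, "offset": [0, 2, 0], "rot": [0, 0, 0]},
  {"jaw": 0, "offset": [0, 1, 0], "rot": [0, 0, 0]},
])

```text
time_s: 17.8
eef_pos: [0.5917, 0.2378, 0.0691]
eef_rot: [-0.002, 0.991, 0.134, 0.001]
wrist_force: [-3.9, 10.2, 5.4]
opening: 0.153
grasp_force: 58.9
```

```bash
python3 -c "
from h import *
st();o=ctrl.get_obs();print(o['wrist_force']@[-np.sin(.268),np.cos(.268),0])"
```

```text
t 17.8 p [0.5917 0.2378 0.0691] F [61.1 23.5] yd -74.59 f [-3.9 10.2  5.4] op 0.153 gf 58.9
10.861158238254752
```

Call:
apply_moves([
  {"jaw": 0, "offset": [0, 1, 0], "rot": [0, 0, 0]},
  {"jaw": 0, "offset": [0, 1, 0], "rot": [0, 0, 0]},
  {"jaw": 0, "offset": [0, 1, 0], "rot": [0, 0, 0]},
  {"jaw": 0, "offset": [0, 0.5, 0], "rot": [0, 0, 0]},
  {"jaw": 0, "offset": [0, 0.5, 0], "rot": [0, 0, 0]},
])

```text
time_s: 18.42
eef_pos: [0.5927, 0.2343, 0.0691]
eef_rot: [-0.002, 0.991, 0.134, 0.001]
wrist_force: [-4.2, 11.1, 5.6]
opening: 0.154
grasp_force: 58.9
```

```bash
python3 -c "
from h import *
st();o=ctrl.get_obs();print(o['wrist_force']@[-np.sin(.268),np.cos(.268),0])"
```

```text
t 18.43 p [0.5927 0.2343 0.0691] F [61.1 19.8] yd -74.58 f [-4.2 11.1  5.6] op 0.154 gf 58.9
11.779954378005531
```

Call:
apply_moves([
  {"jaw": 0, "offset": [0, 0.4, 0], "rot": [0, 0, 0]},
  {"jaw": 0, "offset": [0, 0.4, 0], "rot": [0, 0, 0]},
  {"jaw": 0, "offset": [0, 0.4, 0], "rot": [0, 0, 0]},
  {"jaw": 0, "offset": [0, 0.4, 0], "rot": [0, 0, 0]},
  {"jaw": 0, "offset": [0, 0.4, 0], "rot": [0, 0, 0]},
])

```text
time_s: 19.05
eef_pos: [0.593, 0.2328, 0.0691]
eef_rot: [-0.002, 0.991, 0.134, 0.001]
wrist_force: [-3.7, 11.8, 6.9]
opening: 0.153
grasp_force: 58.9
```

```bash
python3 -c "
from h import *
st();o=ctrl.get_obs();print(o['wrist_force']@[-np.sin(.268),np.cos(.268),0])"
```

```text
t 19.05 p [0.593  0.2328 0.0691] F [61.1 18.3] yd -74.57 f [-3.7 11.8  6.9] op 0.153 gf 58.9
12.40188058292907
```

Call:
apply_moves([
  {"jaw": 0, "offset": [0, 0.4, 0], "rot": [0, 0, 0]},
  {"jaw": 0, "offset": [0, 0.4, 0], "rot": [0, 0, 0]},
  {"jaw": 0, "offset": [0, 0.4, 0], "rot": [0, 0, 0]},
  {"jaw": 0, "offset": [0, 0, 0], "rot": [0, 0, 0]},
  {"jaw": 0, "offset": [0, 0, 0], "rot": [0, 0, 0]},
])

```text
time_s: 19.68
eef_pos: [0.5933, 0.2318, 0.0691]
eef_rot: [-0.003, 0.991, 0.134, 0.001]
wrist_force: [-3.7, 13.4, 6.0]
opening: 0.154
grasp_force: 58.9
```

```bash
python3 -c "
from h import *
st();o=ctrl.get_obs();print(o['wrist_force']@[-np.sin(.268),np.cos(.268),0])
G=grads();st()
T=rect(-20,20,-7,7,96)
P=[((0,0,55),(90,0,55)),((0,-14,55),(90,-14,55)),((90,-14,55),(90,0,55))]
H=rect(-25,25,-12,12,40)
ys=np.arange(-8,4,.5)
def prof(segs,x,n,z=0):
    Q=segpts(segs);c,s=np.cos(.268),np.sin(.268);out=[]
    for y in ys:
        o=F(x,y);q=proj(n,Q@np.array([[c,-s,0],[s,c,0],[0,0,1]]).T+[o[0],o[1],z]).astype(np.float32);out.append(cv2.remap(G[n],q[:,:1],q[:,1:],1).mean())
    return ys[np.argmax(out)],max(out)
for n in G: print(n,'plate y',prof([((20,0,55),(88,0,55)),((20,-14,55),(88,-14,55))],0,n),'handle y',[(x,prof(H,x,n,.01)) for x in(-41,-39,-37)])
"
```

```text
t 19.68 p [0.5933 0.2318 0.0691] F [61.1 17.3] yd -74.57 f [-3.7 13.4  6. ] op 0.154 gf 58.9
13.861736383220576
t 19.77 p [0.5933 0.2318 0.0691] F [61.1 17.3] yd -74.57 f [-2.5 12.2  6. ] op 0.151 gf 58.9
top plate y (np.float64(-3.5), np.float32(123.280174)) handle y [(-41, (np.float64(-5.0), np.float32(100.08224))), (-39, (np.float64(-5.0), np.float32(97.31946))), (-37, (np.float64(-5.0), np.float32(96.38985)))]
side plate y (np.float64(-6.5), np.float32(148.83961)) handle y [(-41, (np.float64(3.5), np.float32(151.29684))), (-39, (np.float64(3.5), np.float32(156.66321))), (-37, (np.float64(3.5), np.float32(158.14497)))]
```

```bash
cat > pl.py <<'E'
from h import *
ys=np.arange(-9,5,.25)
def prof(G,n,segs=[((20,0,55),(88,0,55)),((20,-14,55),(88,-14,55))]):
    Q=segpts(segs);c,s=np.cos(.268),np.sin(.268);out=[]
    for y in ys:
        o=F(0,y);q=proj(n,Q@np.array([[c,-s,0],[s,c,0],[0,0,1]]).T+[o[0],o[1],0]).astype(np.float32);out.append(cv2.remap(G,q[:,:1],q[:,1:],1).mean())
    w=np.maximum(np.array(out)-.8*max(out),0); return round((w*ys).sum()/w.sum(),2),ys[np.argmax(out)]
E
python3 - <<'E'
from pl import *
for n in("top","side"):
    a=gradmag(np.load(n+"0.npz")["p"]); b=gradmag(ctrl.camera(n)[0]); print(n,prof(a,n),prof(b,n))
    print(prof(a,n,[((20,0,55),(88,0,55))]),prof(b,n,[((20,0,55),(88,0,55))]))
st()
E
```

```text
top (np.float64(1.15), np.float64(1.25)) (np.float64(-2.98), np.float64(4.75))
(np.float64(0.75), np.float64(0.75)) (np.float64(-5.66), np.float64(-6.75))
side (np.float64(-1.21), np.float64(-1.0)) (np.float64(-5.88), np.float64(-6.5))
(np.float64(-0.03), np.float64(-0.75)) (np.float64(-5.48), np.float64(-7.25))
t 19.88 p [0.5933 0.2318 0.0691] F [61.1 17.2] yd -74.57 f [-3.4 13.3  5.6] op 0.151 gf 58.9
```

Call:
apply_moves([
  {"jaw": 0, "offset": [0, 0.3, 0], "rot": [0, 0, 0]},
  {"jaw": 0, "offset": [0, 0.2, 0], "rot": [0, 0, 0]},
  {"jaw": 0, "offset": [0, 0, 0], "rot": [0, 0, 0]},
  {"jaw": 0, "offset": [0, 0, 0], "rot": [0, 0, 0]},
  {"jaw": 0, "offset": [0, 0, 0], "rot": [0, 0, 0]},
])

```text
time_s: 20.5
eef_pos: [0.5934, 0.2315, 0.069]
eef_rot: [-0.003, 0.991, 0.134, 0.001]
wrist_force: [-3.1, 13.1, 5.5]
opening: 0.153
grasp_force: 58.9
```

```bash
python3 -c "
from h import *
st()"
```

```text
t 20.5 p [0.5934 0.2315 0.069 ] F [61.1 16.9] yd -74.57 f [-3.1 13.1  5.5] op 0.153 gf 58.9
```

Call:
apply_moves([
  {"jaw": 0, "offset": [0, -1, 0], "rot": [0, 0, 0]},
  {"jaw": 0, "offset": [0, -1, 0], "rot": [0, 0, 0]},
  {"jaw": 0, "offset": [0, -1, 0], "rot": [0, 0, 0]},
  {"jaw": 0, "offset": [0, 0, 0], "rot": [0, 0, 0]},
  {"jaw": 0, "offset": [0, 0, 0], "rot": [0, 0, 0]},
])

```text
time_s: 21.12
eef_pos: [0.5934, 0.2315, 0.0691]
eef_rot: [-0.001, 0.991, 0.134, 0.001]
wrist_force: [-1.6, 2.9, 5.2]
opening: 0.149
grasp_force: 59.2
```

```bash
python3 -c "
from h import *
st()"
```

```text
t 21.12 p [0.5934 0.2315 0.0691] F [61.1 17. ] yd -74.6 f [-1.6  2.9  5.2] op 0.149 gf 59.2
```

Unchanged position, and the force has dropped to about 3 N. I'll back off 0.9 mm more, then release and lift.

Call:
apply_moves([
  {"jaw": 0, "offset": [0, -0.9, 0], "rot": [0, 0, 0]},
  {"jaw": 0, "offset": [0, 0, 0], "rot": [0, 0, 0]},
  {"jaw": 0.35, "offset": [0, 0, 0], "rot": [0, 0, 0]},
  {"jaw": 0.35, "offset": [0, 0, 0], "rot": [0, 0, 0]},
  {"jaw": 0.35, "offset": [0, 0, 0], "rot": [0, 0, 0]},
])

```text
time_s: 21.75
eef_pos: [0.5925, 0.2313, 0.0675]
eef_rot: [-0.0, 0.991, 0.134, -0.0]
wrist_force: [1.4, 0.8, -0.4]
opening: 0.35
grasp_force: 0.0
```

Call:
apply_moves([
  {"jaw": 0.35, "offset": [0, 0, -15], "rot": [0, 0, 0]},
  {"jaw": 0.35, "offset": [0, 0, -35], "rot": [0, 0, 0]},
  {"jaw": 0.35, "offset": [0, 0, -40], "rot": [0, 0, 0]},
  {"jaw": 0.35, "offset": [-50, 0, -10], "rot": [0, 0, 0]},
  {"jaw": 0.35, "offset": [-50, 0, 0], "rot": [0, 0, 0]},
])

```text
time_s: 22.38
eef_pos: [0.4966, 0.2047, 0.1703]
eef_rot: [-0.0, 0.991, 0.134, 0.002]
wrist_force: [-1.0, 0.5, -0.3]
opening: 0.347
grasp_force: 0.0
```

Call:
apply_moves([
  {"jaw": 0.35, "offset": [-50, 0, 0], "rot": [0, 0, 0]},
  {"jaw": 0.35, "offset": [-50, 0, 0], "rot": [0, 0, 0]},
  {"jaw": 0.35, "offset": [0, 0, 0], "rot": [0, 0, 0]},
  {"jaw": 0.35, "offset": [0, 0, 0], "rot": [0, 0, 0]},
  {"jaw": 0.35, "offset": [0, 0, 0], "rot": [0, 0, 0]},
])

```text
time_s: 23.0
eef_pos: [0.4014, 0.1785, 0.1686]
eef_rot: [-0.0, 0.991, 0.134, 0.001]
wrist_force: [0.4, 0.0, 0.1]
opening: 0.352
grasp_force: 0.0
```

Run:
```python
from pl import *
st(); ims={}
for n in("top","side"):
    ims[n]=ctrl.camera(n)[0]; b=gradmag(ims[n])
    a=gradmag(np.load(n+"0.npz")["p"])
    print(n,prof(a,n),prof(b,n),prof(a,n,[((20,-14,55),(88,-14,55))]),prof(b,n,[((20,-14,55),(88,-14,55))]))
    T=[((40,5+36,96),(80,5+36,96)),((40,19+36,96),(80,19+36,96))]
    for d in (0,30,31): print(" tab",d,prof(a if d==0 else b,n,[((x,y-d,z),(x2,y2-d,z2)) for (x,y,z),(x2,y2,z2) in T]))
c=np.zeros((600,800,3),np.uint8)
c[:,:400]=cv2.resize(ims["top"][165:255,175:235],(400,600),interpolation=cv2.INTER_CUBIC); c[:500,400:]=cv2.resize(ims["side"][140:215,220:280],(400,500),interpolation=cv2.INTER_CUBIC)
cv2.imwrite("pics/a5.png",c[:,:,::-1])
```

```text
t 23.0 p [0.4014 0.1785 0.1686] F [-138.1   16.6] yd -74.62 f [0.4 0.  0.1] op 0.352 gf 0.0
top (np.float64(1.15), np.float64(1.25)) (np.float64(-1.62), np.float64(-1.25)) (np.float64(1.66), np.float64(2.25)) (np.float64(-2.21), np.float64(-2.25))
 tab 0 (np.float64(-0.29), np.float64(0.5))
 tab 30 (np.float64(-1.22), np.float64(0.0))
 tab 31 (np.float64(-0.22), np.float64(1.0))
side (np.float64(-1.21), np.float64(-1.0)) (np.float64(-5.72), np.float64(-6.0)) (np.float64(-2.26), np.float64(-2.25)) (np.float64(-5.43), np.float64(-5.25))
 tab 0 (np.float64(-4.1), np.float64(-4.25))
 tab 30 (np.float64(-4.16), np.float64(-4.25))
 tab 31 (np.float64(-3.37), np.float64(-3.25))
```

View pics/a5.png

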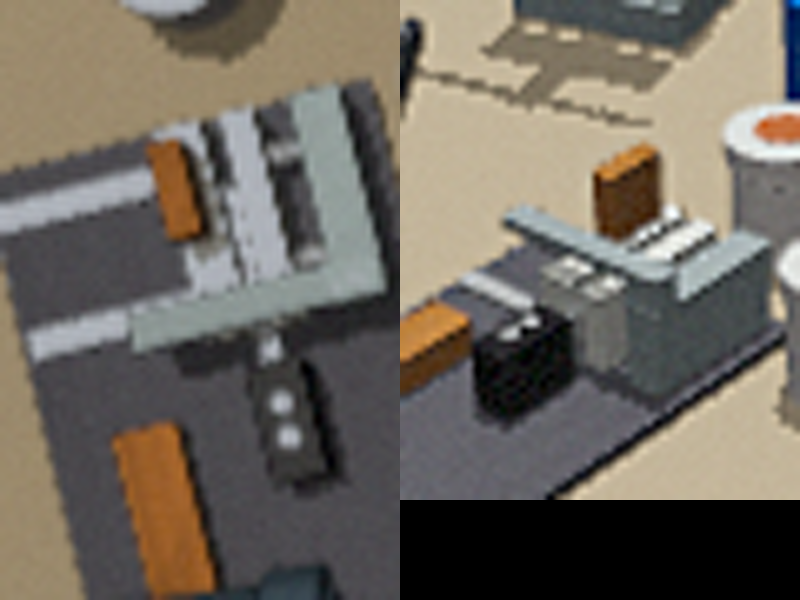

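The handle, with two pips at about (285,418), stands straight. The blade is nipped, and the plate sits about 3 mm back by image shift and about 2.7–3 mm by jaw travel. Next I'll re-grasp the handle.

Run:
```python
from h import *
st()
print(toF(ray("top",(175+287*.15,165+424*.15),.05)))
b=cv2.imread  # noqa
G=grads()
for g in({"side":G["side"]},{"top":G["top"]},G):
    r,e=efit(rect(-25,25,-12,12,40),g,(*F(-38,1.2),.268),.01,(5,5,.04)); print("handle",toF(r),r[2],e)
a=F(-38,1.3)
plan([(*a,.17,105.36,50),(*a,.022,105.36,35)])
```

```text
t 23.1 p [0.4009 0.1784 0.168 ] F [-138.7   16.7] yd -74.62 f [-0.  -0.1  1. ] op 0.348 gf 0.0
[-41.4676   0.384 ]
handle [-39.2865   8.6441] 0.05870278133223608 -181.98780822753906
handle [-35.1128  -5.7777] 0.29515494681598947 -140.51168823242188
handle [-34.3976   6.0485] -0.2798194150435111 -139.09719848632812
-> [0.502  0.1902 0.17  ] rows 3
   [33.7, 5.2, -0.8] [-0.0, 0.0, 0.0]
   [33.7, 5.2, -0.8] [-0.0, 0.0, 0.0]
   [33.7, 5.1, -0.7] [-0.0, 0.0, 0.0]
-> [0.502  0.1902 0.022 ] rows 5
   [0.0, 0.0, 29.6] [-0.0, 0.0, 0.0]
   [0.0, 0.0, 29.6] [-0.0, 0.0, 0.0]
   [0.0, 0.0, 29.6] [-0.0, 0.0, 0.0]
   [0.0, 0.0, 29.6] [-0.0, 0.0, 0.0]
   [0.1, 0.0, 29.6] [-0.0, 0.0, 0.0]
```

Call:
apply_moves([
  {"jaw": 0.5, "offset": [33.5, 5.1, 0], "rot": [0, 0, 0]},
  {"jaw": 0.5, "offset": [33.5, 5.1, 0], "rot": [0, 0, 0]},
  {"jaw": 0.5, "offset": [33.5, 5.1, 0], "rot": [0, 0, 0]},
  {"jaw": 0.5, "offset": [0, 0, 0], "rot": [0, 0, 0]},
  {"jaw": 0.5, "offset": [0, 0, 40], "rot": [0, 0, 0]},
])

```text
time_s: 23.82
eef_pos: [0.5033, 0.1906, 0.1298]
eef_rot: [-0.0, 0.991, 0.134, 0.003]
wrist_force: [-0.3, 0.7, -1.0]
opening: 0.497
grasp_force: 0.0
```

Call:
apply_moves([
  {"jaw": 0.5, "offset": [0, 0, 40], "rot": [0, 0, 0]},
  {"jaw": 0.5, "offset": [0, 0, 30], "rot": [0, 0, 0]},
  {"jaw": 0.5, "offset": [0, 0, 20], "rot": [0, 0, 0]},
  {"jaw": 0.5, "offset": [0, 0, 0], "rot": [0, 0, 0]},
  {"jaw": 0.5, "offset": [0, 0, 0], "rot": [0, 0, 0]},
])

```text
time_s: 24.45
eef_pos: [0.5011, 0.1903, 0.0386]
eef_rot: [-0.0, 0.991, 0.134, 0.0]
wrist_force: [0.7, 0.1, 0.9]
opening: 0.501
grasp_force: 0.0
```

```bash
python3 -c "
from h import *
st();plan([(*F(-38,1.3),.022,105.36,35)])"
```

```text
t 24.45 p [0.5011 0.1903 0.0386] F [-38.9   1.6] yd -74.61 f [0.7 0.1 0.9] op 0.501 gf 0.0
-> [0.502  0.1902 0.022 ] rows 1
   [0.9, 0.3, 16.6] [0.0, -0.0, 0.0]
```

Call:
apply_moves([
  {"jaw": 0.5, "offset": [0.5, 0.2, 10], "rot": [0, 0, 0]},
  {"jaw": 0.4, "offset": [0, 0, 6.5], "rot": [0, 0, 0]},
  {"jaw": 0.31, "offset": [0, 0, 0], "rot": [0, 0, 0]},
  {"jaw": 0.29, "offset": [0, 0, 0], "rot": [0, 0, 0]},
  {"jaw": 0.28, "offset": [0, 0, 0], "rot": [0, 0, 0]},
])

```text
time_s: 25.08
eef_pos: [0.5014, 0.1898, 0.0214]
eef_rot: [0.0, 0.991, 0.134, -0.0]
wrist_force: [0.9, -2.7, 0.2]
opening: 0.275
grasp_force: 2.5
```

```bash
python3 -c "
from h import *
st()"
```

```text
t 25.07 p [0.5014 0.1898 0.0214] F [-38.7   1. ] yd -74.61 f [ 0.9 -2.7  0.2] op 0.275 gf 2.5
```

Call:
apply_moves([
  {"jaw": 0.28, "offset": [0, 0.8, 0], "rot": [0, 0, 0]},
  {"jaw": 0.27, "offset": [0, 0, 0], "rot": [0, 0, 0]},
  {"jaw": 0.27, "offset": [0, 0, 0], "rot": [0, 0, 0]},
  {"jaw": 0.265, "offset": [0, 0, 0], "rot": [0, 0, 0]},
  {"jaw": 0.265, "offset": [0, 0, 0], "rot": [0, 0, 0]},
])

```text
time_s: 25.7
eef_pos: [0.5014, 0.1896, 0.0215]
eef_rot: [-0.0, 0.991, 0.134, -0.0]
wrist_force: [-2.4, 3.6, 4.3]
opening: 0.275
grasp_force: 37.8
```

```bash
python3 -c "
from h import *
st()"
```

```text
t 25.7 p [0.5014 0.1896 0.0215] F [-38.7   0.9] yd -74.61 f [-2.4  3.6  4.3] op 0.275 gf 37.8
```

Call:
apply_moves([
  {"jaw": 0.26, "offset": [0, -0.8, 0], "rot": [0, 0, 0]},
  {"jaw": 0.2, "offset": [0, 0, 0], "rot": [0, 0, 0]},
  {"jaw": 0.1, "offset": [0, 0, 0], "rot": [0, 0, 0]},
  {"jaw": 0.0, "offset": [0, 0, 0], "rot": [0, 0, 0]},
  {"jaw": 0.0, "offset": [0, 0, 0], "rot": [0, 0, 0]},
])

```text
time_s: 26.32
eef_pos: [0.5015, 0.1897, 0.0215]
eef_rot: [0.0, 0.991, 0.134, -0.0]
wrist_force: [-3.2, -0.5, 6.0]
opening: 0.27
grasp_force: 58.6
```

```bash
python3 -c "
from h import *
st()"
```

```text
t 26.32 p [0.5015 0.1897 0.0215] F [-38.7   1. ] yd -74.62 f [-3.2 -0.5  6. ] op 0.27 gf 58.6
```

Call:
apply_moves([
  {"jaw": 0, "offset": [-3, 0, -1], "rot": [0, 0, 0]},
  {"jaw": 0, "offset": [-5, 0, -1], "rot": [0, 0, 0]},
  {"jaw": 0, "offset": [-7, 0, 0], "rot": [0, 0, 0]},
  {"jaw": 0, "offset": [-7, 0, 0], "rot": [0, 0, 0]},
  {"jaw": 0, "offset": [-7, 0, 0], "rot": [0, 0, 0]},
])

```text
time_s: 26.95
eef_pos: [0.4736, 0.1821, 0.0236]
eef_rot: [0.0, 0.991, 0.134, 0.001]
wrist_force: [5.5, -0.7, -1.5]
opening: 0.27
grasp_force: 59.0
```

```bash
python3 -c "
from h import *
st()"
```

```text
t 26.95 p [0.4736 0.1821 0.0236] F [-67.6   1. ] yd -74.62 f [ 5.5 -0.7 -1.5] op 0.27 gf 59.0
```

Call:
apply_moves([
  {"jaw": 0, "offset": [-8, 0, 0], "rot": [0, 0, 0]},
  {"jaw": 0, "offset": [-8, 0, 0], "rot": [0, 0, 0]},
  {"jaw": 0, "offset": [-8, 0, 0], "rot": [0, 0, 0]},
  {"jaw": 0, "offset": [-8, 0, 0], "rot": [0, 0, 0]},
  {"jaw": 0, "offset": [-8, 0, 0], "rot": [0, 0, 0]},
])

```text
time_s: 27.58
eef_pos: [0.4326, 0.1715, 0.0227]
eef_rot: [-0.0, 0.991, 0.134, -0.002]
wrist_force: [-0.2, 0.0, -2.4]
opening: 0.271
grasp_force: 59.0
```

Call:
apply_moves([
  {"jaw": 0, "offset": [-10, 0, 0], "rot": [0, 0, 0]},
  {"jaw": 0, "offset": [-10, 0, 0], "rot": [0, 0, 0]},
  {"jaw": 0, "offset": [0, 0, 0], "rot": [0, 0, 0]},
  {"jaw": 0, "offset": [0, 0, -20], "rot": [0, 0, 0]},
  {"jaw": 0, "offset": [0, 0, -50], "rot": [0, 0, 0]},
])

```text
time_s: 28.2
eef_pos: [0.4135, 0.1662, 0.0922]
eef_rot: [-0.0, 0.991, 0.134, -0.003]
wrist_force: [1.3, -0.5, -1.0]
opening: 0.27
grasp_force: 59.1
```

Call:
apply_moves([
  {"jaw": 0, "offset": [0, 0, -50], "rot": [0, 0, 0]},
  {"jaw": 0, "offset": [0, 25, 0], "rot": [0, 0, 0]},
  {"jaw": 0, "offset": [0, 45, 0], "rot": [0, 0, 0]},
  {"jaw": 0, "offset": [0, 45, 0], "rot": [0, 0, 0]},
  {"jaw": 0, "offset": [0, 45, 0], "rot": [0, 0, 0]},
])

```text
time_s: 28.82
eef_pos: [0.4585, 0.0109, 0.1436]
eef_rot: [0.0, 0.991, 0.134, 0.0]
wrist_force: [0.1, 0.7, -1.6]
opening: 0.272
grasp_force: 59.3
```

Run:
```python
from pl import *
st()
for n in("top","side"):
    b=gradmag(ctrl.camera(n)[0]); T=[((40,10,96),(80,10,96)),((40,24,96),(80,24,96))]
    print(n,prof(b,n),prof(b,n,[((20,-14,55),(88,-14,55))]),"tab",prof(b,n,T))
plan([(.5302,-.2965,.15,99.5,50),(.5302,-.2965,.05,99.5,35)])
```

```text
t 28.82 p [0.4585 0.0109 0.1436] F [-127.5 -160.1] yd -74.6 f [ 0.1  0.7 -1.6] op 0.272 gf 59.3
top (np.float64(0.33), np.float64(0.25)) (np.float64(1.66), np.float64(2.25)) tab (np.float64(-0.14), np.float64(1.0))
side (np.float64(-5.74), np.float64(-7.5)) (np.float64(-3.02), np.float64(-4.0)) tab (np.float64(-2.14), np.float64(4.75))
-> [ 0.5302 -0.2965  0.15  ] rows 7
   [-1.7, 44.7, -0.8] [0.0, -0.0, 0.8]
   [-1.0, 44.7, -0.8] [0.0, -0.0, 0.8]
   [-0.4, 44.7, -0.8] [0.0, -0.0, 0.8]
   [0.2, 44.7, -0.8] [0.0, -0.0, 0.8]
   [0.9, 44.7, -0.7] [0.0, -0.0, 0.8]
   [1.5, 44.7, -0.8] [0.1, -0.0, 0.8]
   [2.0, 44.7, -0.8] [0.0, -0.1, 0.8]
-> [ 0.5302 -0.2965  0.05  ] rows 3
   [0.0, 0.0, 33.3] [0.0, 0.0, 0.0]
   [0.0, 0.0, 33.3] [0.0, 0.0, 0.0]
   [0.0, 0.0, 33.4] [0.0, 0.0, 0.0]
```

Call:
apply_moves([
  {"jaw": 0, "offset": [-1.7, 44.7, 0], "rot": [0, 0, 0.8]},
  {"jaw": 0, "offset": [-1, 44.7, 0], "rot": [0, 0, 0.8]},
  {"jaw": 0, "offset": [-0.4, 44.7, 0], "rot": [0, 0, 0.8]},
  {"jaw": 0, "offset": [0.2, 44.7, 0], "rot": [0, 0, 0.8]},
  {"jaw": 0, "offset": [0.9, 44.7, 0], "rot": [0, 0, 0.8]},
])

```text
time_s: 29.55
eef_pos: [0.5097, -0.2061, 0.1432]
eef_rot: [-0.0, 0.995, 0.099, 0.0]
wrist_force: [0.3, 0.1, -1.7]
opening: 0.273
grasp_force: 59.7
```

Call:
apply_moves([
  {"jaw": 0, "offset": [1.5, 44.7, 0], "rot": [0, 0, 0.8]},
  {"jaw": 0, "offset": [2, 44.7, 0], "rot": [0, 0, 0.8]},
  {"jaw": 0, "offset": [0, 0, 0], "rot": [0, 0, 0]},
  {"jaw": 0, "offset": [0, 0, 0], "rot": [0, 0, 0]},
  {"jaw": 0, "offset": [0, 0, 0], "rot": [0, 0, 0]},
])

```text
time_s: 30.18
eef_pos: [0.5297, -0.2909, 0.143]
eef_rot: [-0.0, 0.996, 0.086, -0.0]
wrist_force: [-0.1, 0.1, -1.5]
opening: 0.27
grasp_force: 59.9
```

Run:
```python
from h import *
st()
plan([(.5302,-.2965,.026,99.5,35)])
```

```text
t 30.18 p [ 0.5297 -0.2909  0.143 ] F [-138.7 -469.9] yd -80.14 f [-0.1  0.1 -1.5] op 0.27 gf 59.9
-> [ 0.5302 -0.2965  0.026 ] rows 4
   [-0.1, 1.4, 29.3] [-0.0, 0.0, 0.1]
   [-0.1, 1.4, 29.2] [-0.0, 0.0, 0.1]
   [-0.1, 1.5, 29.3] [-0.0, 0.0, 0.1]
   [-0.1, 1.4, 29.2] [-0.1, 0.0, 0.1]
```

Call:
apply_moves([
  {"jaw": 0, "offset": [0, 1.4, 30], "rot": [0, 0, 0.1]},
  {"jaw": 0, "offset": [0, 1.4, 35], "rot": [0, 0, 0.1]},
  {"jaw": 0, "offset": [0, 1.4, 35], "rot": [0, 0, 0.1]},
  {"jaw": 0, "offset": [0, 1.4, 17], "rot": [0, 0, 0.1]},
  {"jaw": 0, "offset": [0, 0, 0], "rot": [0, 0, 0]},
])

```text
time_s: 30.8
eef_pos: [0.5301, -0.2969, 0.0254]
eef_rot: [-0.001, 0.997, 0.082, -0.001]
wrist_force: [-0.9, -0.8, -1.3]
opening: 0.27
grasp_force: 60.0
```

Call:
apply_moves([
  {"jaw": 0, "offset": [0, 0, 2], "rot": [0, 0, 0]},
  {"jaw": 0, "offset": [0, 0, 2], "rot": [0, 0, 0]},
  {"jaw": 0, "offset": [0, 0, 1], "rot": [0, 0, 0]},
  {"jaw": 0, "offset": [0, 0, 0], "rot": [0, 0, 0]},
  {"jaw": 0, "offset": [0, 0, 0], "rot": [0, 0, 0]},
])

```text
time_s: 31.42
eef_pos: [0.5308, -0.2981, 0.0214]
eef_rot: [0.0, 0.997, 0.082, 0.0]
wrist_force: [-0.1, 0.0, -2.1]
opening: 0.272
grasp_force: 60.0
```

Run:
```python
from h import *
st()
```

```text
t 31.43 p [ 0.5308 -0.2981  0.0214] F [-139.5 -477.1] yd -80.62 f [-0.1  0.  -2.1] op 0.272 gf 60.0
```

Call:
apply_moves([
  {"jaw": 0, "offset": [0, 0, 0.7], "rot": [0, 0, 0]},
  {"jaw": 0, "offset": [0, 0, 0.7], "rot": [0, 0, 0]},
  {"jaw": 0, "offset": [0, 0, 0.6], "rot": [0, 0, 0]},
  {"jaw": 0, "offset": [0, 0, 0], "rot": [0, 0, 0]},
  {"jaw": 0, "offset": [0, 0, 0], "rot": [0, 0, 0]},
])

```text
time_s: 32.05
eef_pos: [0.5307, -0.298, 0.0196]
eef_rot: [-0.0, 0.997, 0.082, -0.0]
wrist_force: [-1.1, 1.3, 2.8]
opening: 0.27
grasp_force: 60.5
```

Run:
```python
from h import *
st()
```

```text
t 32.05 p [ 0.5307 -0.298   0.0196] F [-139.6 -477. ] yd -80.61 f [-1.1  1.3  2.8] op 0.27 gf 60.5
```

Contact with the board (+2.8 N). Releasing gently and lifting away.

Call:
apply_moves([
  {"jaw": 0.3, "offset": [0, 0, 0], "rot": [0, 0, 0]},
  {"jaw": 0.45, "offset": [0, 0, 0], "rot": [0, 0, 0]},
  {"jaw": 0.5, "offset": [0, 0, 0], "rot": [0, 0, 0]},
  {"jaw": 0.5, "offset": [0, 0, 0], "rot": [0, 0, 0]},
  {"jaw": 0.5, "offset": [0, 0, -10], "rot": [0, 0, 0]},
])

```text
time_s: 32.67
eef_pos: [0.5301, -0.2975, 0.0288]
eef_rot: [-0.001, 0.997, 0.082, -0.001]
wrist_force: [0.3, 0.3, -0.1]
opening: 0.504
grasp_force: 0.0
```

Call:
apply_moves([
  {"jaw": 0.5, "offset": [0, 0, -20], "rot": [0, 0, 0]},
  {"jaw": 0.5, "offset": [0, 0, -40], "rot": [0, 0, 0]},
  {"jaw": 0.5, "offset": [0, 0, -50], "rot": [0, 0, 0]},
  {"jaw": 0.5, "offset": [-40, 0, -20], "rot": [0, 0, 0]},
  {"jaw": 0.5, "offset": [-50, 0, 0], "rot": [0, 0, 0]},
])

```text
time_s: 33.3
eef_pos: [0.443, -0.3142, 0.1637]
eef_rot: [0.003, 0.997, 0.083, 0.002]
wrist_force: [-1.0, -0.5, 0.0]
opening: 0.502
grasp_force: 0.0
```

Call:
apply_moves([
  {"jaw": 0.5, "offset": [-50, 0, 0], "rot": [0, 0, 0]},
  {"jaw": 0.5, "offset": [-40, 0, 0], "rot": [0, 0, 0]},
  {"jaw": 0.5, "offset": [0, 0, 0], "rot": [0, 0, 0]},
  {"jaw": 0.5, "offset": [0, 0, 0], "rot": [0, 0, 0]},
  {"jaw": 0.5, "offset": [0, 0, 0], "rot": [0, 0, 0]},
])

```text
time_s: 33.92
eef_pos: [0.3541, -0.3274, 0.1599]
eef_rot: [0.0, 0.997, 0.082, 0.0]
wrist_force: [0.9, -0.6, -0.6]
opening: 0.499
grasp_force: 0.0
```

Run:
```python
from pl import *
st(); ims={}
for n in("top","side"):
    ims[n]=ctrl.camera(n)[0]; b=gradmag(ims[n]); T=[((40,10,96),(80,10,96)),((40,24,96),(80,24,96))]
    print(n,"tab",prof(b,n,T),"mid",efit(MIDE,{n:b},(.5307,-.297,.165),.008))
c=np.zeros((600,800,3),np.uint8)
c[:300,:400]=cv2.resize(ims["top"][165:265,310:443],(400,300)); c[300:,:400]=cv2.resize(ims["side"][220:310,270:390],(400,300)); c[:300,400:]=cv2.resize(ims["top"][170:280,165:312],(400,300));c[300:,400:]=cv2.resize(ims["side"][140:230,190:310],(400,300))
cv2.imwrite("pics/a6.png",c[:,:,::-1])
```

```text
t 33.92 p [ 0.3541 -0.3274  0.1599] F [-317.7 -458.7] yd -80.55 f [ 0.9 -0.6 -0.6] op 0.499 gf 0.0
top tab (np.float64(-0.1), np.float64(1.0)) mid (array([ 0.5291, -0.2904,  0.1676]), np.float64(-232.52479553222656))
side tab (np.float64(-2.48), np.float64(-2.0)) mid (array([ 0.5315, -0.2983,  0.161 ]), np.float64(-198.2150115966797))
```

View pics/a6.png

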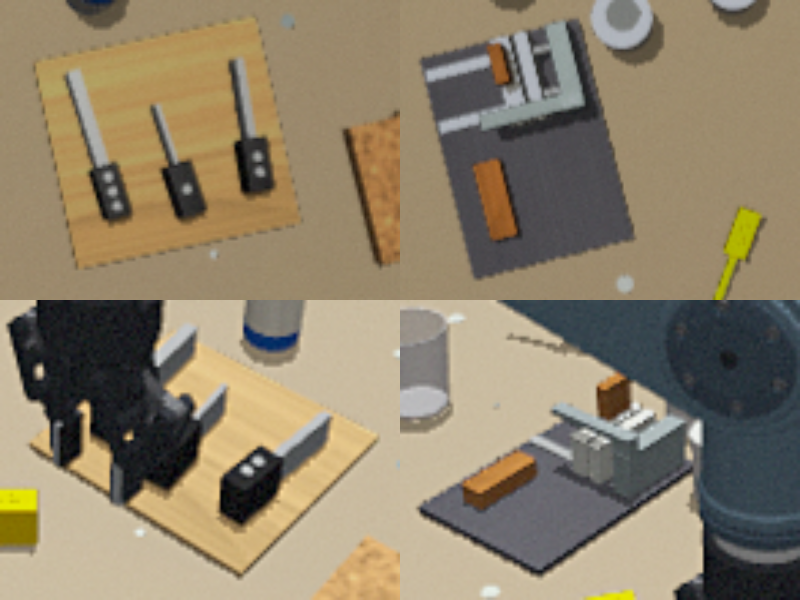

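The feeler stands back on the board, with its two pips at about (257,162) and the other two untouched. The jaw has not moved, the stick is aside and the robot is clear of everything, so I'll hand in.

```bash
python3 -c "
from bench import ctrl
print(ctrl.hand_in())"
```

```text
the job is handed in; nothing more can be done
None
```

The gap is set with the two-pip feeler, which is back on its board, and the job is handed in at about 34 s; the plate was back about 2.7 mm by jaw travel (pictures: 2.8–4.5 mm), and the jaw showed no shift as the feeler came out.

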